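Unstack the bathroom things onto their own mats

TASK

After the shelf was wiped, the bathroom things were left piled up in two stacks. Take them apart and set each thing down, right side up, flat and centred on its own place: the yellow salve tin on the small round white saucer with the brass rim, the teal cup on the cork coaster, the bamboo nail brush (bristles down) on the dark slatted wooden rest, the grey pill organizer on the blue mat and the white first-aid tin on the green mat, with the brush, organizer and first-aid tin lined up lengthwise with their places. Never tip the cup over.

Things in the scene. Friction and masses are not known exactly. Their poses are not given: they have to be found in the camera images.
- pill_organizer: closed grey plastic seven-day pill organizer with seven lighter grey lids, a flat block 56 (x) by 150 (y) by 24 high, about 0.13 kg; all in mm; origin at the centre of its underside, z up, y along its length. Starts within 0.4 rad of lying along world y. It stands on the counter; the nail brush or the teal cup stands on its middle.
- aid_tin: closed white metal first-aid tin with a green stripe along each end of its lid and a green cross in the middle (covered at first), a flat block 62 (x) by 116 (y) by 24 high, about 0.16 kg; all in mm; origin at the centre of its underside, z up, y along its length. Starts within 0.4 rad of lying along world y. It stands on the counter; the nail brush or the teal cup stands on its middle.
- nail_brush: bamboo nail brush lying bristles down, flat on top, 30 high: the bamboo back is 42 (x) by 102 (y, round ends) and fills the heights 16 to 30, cream bristles 30 by 74 below it; about 0.07 kg; all in mm; origin at the centre of its underside, z up, y along its length. Starts within 0.4 rad of lying along world y. It starts on the organizer or the first-aid tin, with the salve tin on it.
- teal_cup: teal ceramic toothbrush cup, open at the top and empty, round, 58 across at the foot and 60 at the rim, 78 high, about 0.22 kg; all in mm; origin at the centre of its underside, z up (its axis). It starts upright on the pill organizer or on the first-aid tin, whichever does not carry the brush.
- salve_tin: small closed round yellow salve tin, 38 across, 20 high, about 0.04 kg; all in mm; origin at the centre of its underside, z up (its axis). It starts on top of the bamboo nail brush.
- blue_mat: flat dark blue rubber mat, 76 (x) by 166 (y), 4 thick, fixed to the counter; all in mm; origin at the centre of its underside, z up, y along its length. Starts within 0.4 rad of lying along world y. Place of the pill organizer.
- green_mat: flat green rubber mat, 82 (x) by 134 (y), 4 thick, fixed to the counter; all in mm; origin at the centre of its underside, z up, y along its length. Starts within 0.4 rad of lying along world y. Place of the first-aid tin.
- brush_rest: dark brown slatted wooden brush rest, level on top, 64 (x) by 104 (y), 10 high, fixed to the counter; all in mm; origin at the centre of its underside, z up, y along its length. Starts within 0.4 rad of lying along world y. Place of the nail brush.
- cork_coaster: round cork coaster, 86 across, 6 thick, flat, fixed to the counter; all in mm; origin at the centre of its underside, z up. Place of the teal cup.
- white_saucer: small round flat white ceramic disc with a brass rim, level on top, 64 across, 6 thick, fixed to the counter; all in mm; origin at the centre of its underside, z up. Place of the salve tin. (The larger white oblong dish with a pink soap on it, 34 high, is a bystander.)
Not all that is in view belongs to the job. Of the things like the salve_tin, leave any that is pink or purple; of the rest the smaller one is meant.

How it is judged (in metres and radians):
At the end, for the whole second after the job is handed in: Each thing rests released on top of its own place, upright within 0.1 rad, height right to 4 mm, centred within 12 mm (salve tin), 13 mm (cup) or 14 mm (others); brush, organizer and first-aid tin parallel to their places within 0.2 rad, either way round (horizontal distance between salve_tin and white_saucer below 0.012 m and z of salve_tin in the frame of white_saucer between 0.002 and 0.011 m and angle between each of salve_tin, teal_cup, nail_brush, pill_organizer, aid_tin's own z axis and vertical below 0.1 rad and linear speed of each of salve_tin, teal_cup, nail_brush, pill_organizer, aid_tin below 0.02 m/s and angular speed of each of salve_tin, teal_cup, nail_brush, pill_organizer, aid_tin below 0.2 rad/s and horizontal distance between teal_cup and cork_coaster below 0.013 m and z of teal_cup in the frame of cork_coaster between 0.002 and 0.011 m and horizontal distance between nail_brush and brush_rest below 0.014 m and z of nail_brush in the frame of brush_rest between 0.006 and 0.015 m and angle between the y axis of nail_brush and the y axis of brush_rest, either way round below 0.2 rad and horizontal distance between pill_organizer and blue_mat below 0.014 m and z of pill_organizer in the frame of blue_mat between 0 and 0.009 m and angle between the y axis of pill_organizer and the y axis of blue_mat, either way round below 0.2 rad and horizontal distance between aid_tin and green_mat below 0.014 m and z of aid_tin in the frame of green_mat between 0 and 0.009 m and angle between the y axis of aid_tin and the y axis of green_mat, either way round below 0.2 rad); the robot touches nothing.
It fails at once if the teal cup is tipped by more than 0.6 rad (angle between teal_cup's own z axis and vertical above 0.6 rad).
It also fails if it takes over 120 s, if anything falls off the work surface, if the arm or the gripper's body presses on something with over 40 N, if the wrist force passes 120 N, or if a joint passes its speed limit or range.

ROBOT

A 6-joint arm with a two-finger parallel gripper is mounted at the origin on the work surface. World frame = base frame: x ahead of the robot, y to its left, z up, the work surface at z = 0. Lengths are in m, angles in degrees, forces in N, time in s.
With the tool pointing down it reaches from about 0.3 to 0.775 m from the base axis. Payload 14.6 kg.
Tool frame: the origin (TCP) lies at the centre of the arm's flange, where the gripper is bolted on; the fingertips stand 173 mm ahead of it and the grasp point (between the pads) lies 155 mm ahead of it; z points along the fingers, y is the direction in which the jaws open and shut (so a half turn about z gives the same grasp; the last joint's range is limited). The gripper opens to 85 mm and grips with 20 to 120 N. Pads are 22 mm wide; open, the fingers measure 114 mm over their backs; the gripper's body (76 mm by 85 mm) begins 54 mm behind the grasp point. The pads swing forward as they close: fully open they stand 13 mm farther back than shut.
Start: joints at [-75.493, 17.183, 87.147, -0, 75.671, -3.816], TCP at [0.173, -0.522, 0.405] pointing down, gripper open.
Joint ranges: [-173.82, 173.82], [-45.26, 126.66], [13.44, 144.39], [-59.66, 239.66], [0, 175.72], [-146.38, 146.38]. Speed limits (degrees/s): [127.2, 127.2, 147.25, 180, 180, 180].

INTERFACE

Orientations are given as a 3x3 rotation matrix whose columns are the frame's x, y, z axes.
In Python, from rig import ctrl gives the robot as it stands. The module is installed in compiled form; this text tells all that it offers.
- The arm moves only by the tool arm_command, never from a script. Its argument "moves" is a list of rows, each a list of 4 numbers: the shift along the tool's x, y, z in m, then the turn about the tool's z in rad. A call has 1 to 8 rows; each row is the pose to reach, as a shift and turn from the pose commanded when the call began, along the tool's axes at that moment; what a row does not reach only later rows make up. A row lasts 1/12 s, in which the tool goes at most 41.7 mm and 7.16 degrees, less where a joint would pass 70% of its speed; a pose out of reach is approached as far as the arm can. A call with a gripper value outside its range is refused whole. "claw" is the opening, from 0 (shut) to 1 (fully open), set as the call begins (left out, the last holds). The fingers move at their own pace and stop on an object; "force" is the grip in N (left out, the last holds). Time passes only in rows, so rows that repeat a pose let the fingers close. It gives the time, the measured TCP pose, the force and the opening at its end, in the units of the state.
- ctrl.observe(): the state, without advancing time (a new reading comes with each control period).
- ctrl.grab_frame(name): name is "side" or "top" or "wrist"; returns a dict with "color" (480x640x3 uint8, blue, green, red), "mtx" (3x3 intrinsics, pixels), "D" ([k1, k2, p1, p2, k3] as OpenCV has them; the pictures are not rectified), "extrinsics" (4x4, takes a point from camera to world coordinates). Camera axes: x right, y down, z forward; pixel columns grow to the right and rows downward; lengths in m; the calibration is good to about 2 mm. A picture is of the moment at which its call begins. There is no depth.
- ctrl.hand_in(): hands the job in, once; it reports no verdict.
The state is a dict: "clock": time; "q": joint angles; "joint_velocities": joint speeds; "effort": joint torques, N m; "tool_pos": TCP position; "tool_rot": TCP orientation; "force": force on the tool from outside, world axes, zero at the start; "torque": the same for the moment, N m; "gripper_width": finger opening in m.
Only numpy, scipy, OpenCV 4.12 (cv2) and the standard library are available. Lean on these libraries where they do the work, as an engineer would, in place of code of your own. Each camera call takes 0.05 s, during which the arm holds its last target.

## Working session

There is one attempt and no reset: what is moved stays moved. The work goes in short steps, Python scripts to look and compute and a tool call to move; the robot and the scene stay as the last step left them, time stands still between calls to the robot, and variables do not carry over. Pictures are saved under pics/ and viewed, and the job is handed in when it is done.

Besides the shell and the picture viewer there is one more tool, called after "Request:" in YAML: its name, and indented under it one key for each argument. arm_command: Moves the arm, as the interface text tells. Its arguments: {"type":"object","properties":{"moves":{"type":"array"},"claw":{"type":"number"},"force":{"type":"number"}},"required":["moves"]}

```bash
mkdir -p pics; python3 - <<'E'
from rig import ctrl
import cv2,pickle
s=ctrl.observe();print(s['clock'],s['tool_pos'],s['tool_rot'],s['gripper_width'],s['force'])
for n in ['side','top','wrist']:
    f=ctrl.grab_frame(n);cv2.imwrite(f'pics/{n}0.png',f['color']);pickle.dump(f,open(f'{n}0.pkl','wb'))
    print(n,f['mtx'].tolist() if hasattr(f['mtx'],'tolist') else f['mtx'],f['D'],f['extrinsics'])
E
```

```text
0.0 [ 0.17289941 -0.52208807  0.40409308] [[ 9.49297642e-01  3.14378589e-01 -2.99086773e-04]
 [ 3.14378722e-01 -9.49296956e-01  1.14421747e-03]
 [ 7.57953112e-05 -1.18022946e-03 -9.99999301e-01]] 0.08539674302961271 [ 0.6098349  -0.08379386  0.46297905]
side [[514.6628448388059, 0.0, 318.26290068691236], [0.0, 514.6628448388059, 232.1483410230187], [0.0, 0.0, 1.0]] [-0.06471888  0.          0.          0.          0.        ] [[-0.96613679 -0.13713069  0.21857464  0.28885132]
 [-0.2574657   0.56834425 -0.78147055  0.67334013]
 [-0.01706204 -0.81128293 -0.58440474  0.56224572]
 [ 0.          0.          0.          1.        ]]
top [[498.2300335635119, 0.0, 319.50620986376924], [0.0, 498.2300335635119, 241.81240379502344], [0.0, 0.0, 1.0]] [-0.1268321  0.         0.         0.         0.       ] [[-0.02867918 -0.9941556   0.10407764  0.38851074]
 [-0.99943529  0.03034283  0.01443646 -0.02458966]
 [-0.0175101  -0.10360484 -0.9944644   1.02481448]
 [ 0.          0.          0.          1.        ]]
wrist [[330.96679838271046, 0.0, 315.4446407579945], [0.0, 330.96679838271046, 235.81697492647518], [0.0, 0.0, 1.0]] [-0.03297964  0.          0.          0.          0.        ] [[ 0.31381825 -0.9011928  -0.29894757  0.24885259]
 [-0.94948188 -0.29835596 -0.09730301 -0.49645166]
 [-0.00150401  0.31438076 -0.94929578  0.37329139]
 [ 0.          0.          0.          1.        ]]
```

View pics/top0.png

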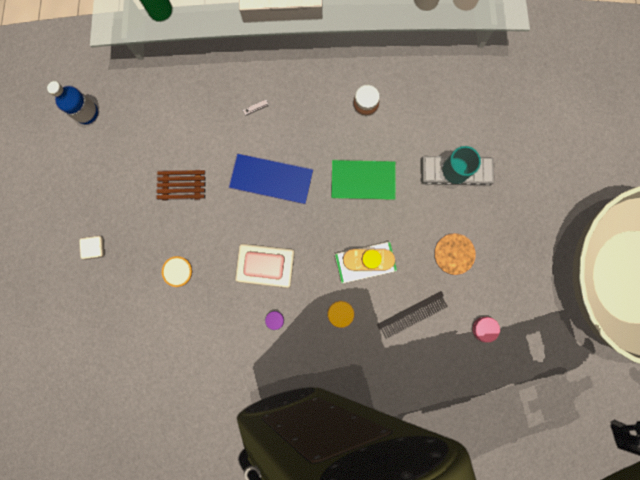

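View pics/side0.png

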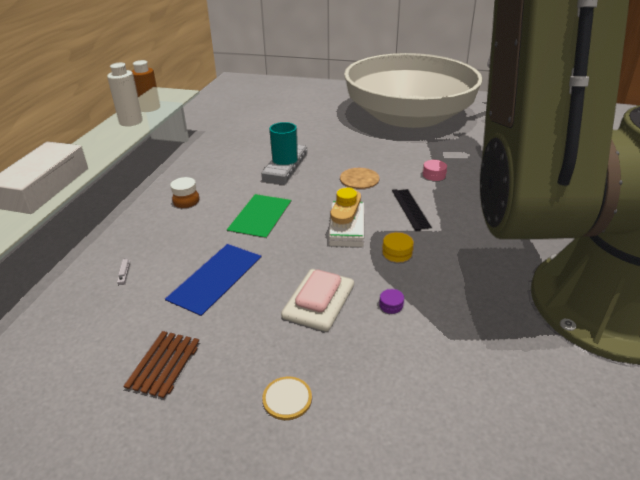

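View pics/wrist0.png

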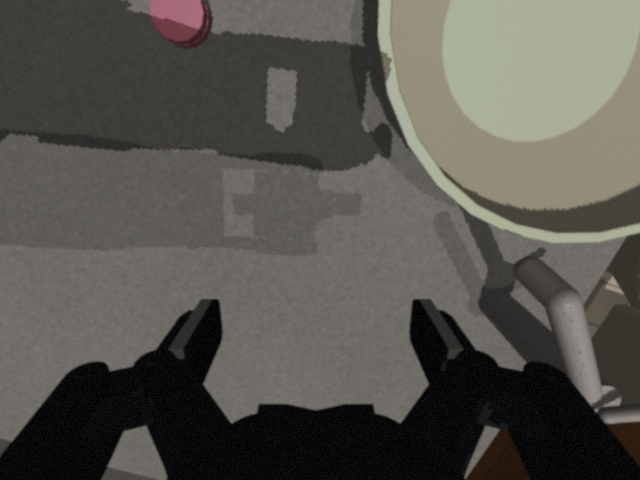

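The top view (pics/top0.png) shows these things that could pass for the salve tin:
- a yellow one on the brush at (372,259)
- a larger amber one on the counter at (341,314)
- a purple one at (274,320)
- a pink one at (487,329)

The smaller yellow one on the brush fits the description. The brush is on the aid tin at (366,262) and the cup is on the organizer at (457,168). Next I'll make enlarged crops.

```bash
cat > h.py <<'E'
import numpy as np,cv2,pickle
def load(n): return pickle.load(open(n,'rb'))
def pix2w(f,uv,z):
    p=cv2.undistortPoints(np.array(uv,float).reshape(-1,1,2),np.array(f['mtx']),np.array(f['D'])).reshape(-1,2)
    E=np.array(f['extrinsics']);d=np.c_[p,np.ones(len(p))]@E[:3,:3].T;o=E[:3,3]
    return o+d*((z-o[2])/d[:,2])[:,None]
def w2pix(f,P):
    E=np.linalg.inv(np.array(f['extrinsics']))
    r,_=cv2.Rodrigues(E[:3,:3]);return cv2.projectPoints(np.array(P,float).reshape(-1,1,3),r,E[:3,3],np.array(f['mtx']),np.array(f['D']))[0].reshape(-1,2)
def box(x,y,z,yaw,w,l):
    c,s=np.cos(yaw),np.sin(yaw);return np.array([[x+c*a-s*b,y+s*a+c*b,z] for a,b in [(-w/2,-l/2),(w/2,-l/2),(w/2,l/2),(-w/2,l/2)]])
def circ(x,y,z,r): t=np.linspace(0,2*np.pi,48);return np.c_[x+r*np.cos(t),y+r*np.sin(t),z+0*t]
def crop(f,x0,y0,w,h,k,out,polys=[]):
    im=cv2.resize(f['color'][y0:y0+h,x0:x0+w],None,fx=k,fy=k,interpolation=cv2.INTER_CUBIC)
    for P in polys:
        q=((w2pix(f,P)-[x0,y0]+.5)*k-.5)
        cv2.polylines(im,[np.round(q*8).astype(np.int32)],True,(255,0,255),1,cv2.LINE_AA,3)
    for i in range(0,w,20): cv2.putText(im,str(x0+i),(i*k,8),0,.3,(255,255,255))
    for i in range(0,h,20): cv2.putText(im,str(y0+i),(0,i*k+4),0,.3,(255,255,255))
    cv2.imwrite(out,im)
E
python3 - <<'E'
from h import *
f=load('top0.pkl');s=load('side0.pkl')
crop(f,320,140,180,140,4,'pics/c1.png');crop(f,150,140,180,150,4,'pics/c2.png')
crop(s,220,110,180,140,4,'pics/c3.png')
# segment mats
hsv=cv2.cvtColor(f['color'],cv2.COLOR_BGR2HSV)
def seg(name,m,z):
    n,l,st,c=cv2.connectedComponentsWithStats(m.astype(np.uint8))
    i=1+np.argmax(st[1:,4]);cs,_=cv2.findContours((l==i).astype(np.uint8),0,1)
    w=pix2w(f,cs[0].reshape(-1,2),z);r=cv2.minAreaRect((w[:,:2]*1000).astype(np.float32));print(name,c[i],st[i],r)
H,S,V=[hsv[...,i] for i in range(3)]
seg('blue',(H>105)&(H<130)&(S>150)&(V>60)&(np.arange(640)>200)[None],.004)
seg('green',(H>55)&(H<70)&(S>150)&(np.arange(480)>150)[:,None],.004)
E
```

```text
blue [270.20336269 178.0236189 ] [ 230  155   82   48 2498] ((633.1367797851562, 89.2129898071289), (161.60284423828125, 71.96965026855469), 75.86572265625)
green [363.08538732 179.34991197] [ 332  161   63   38 2272] ((624.1961669921875, -104.53746795654297), (129.87391662597656, 78.06483459472656), 87.03321838378906)
```

View pics/c1.png

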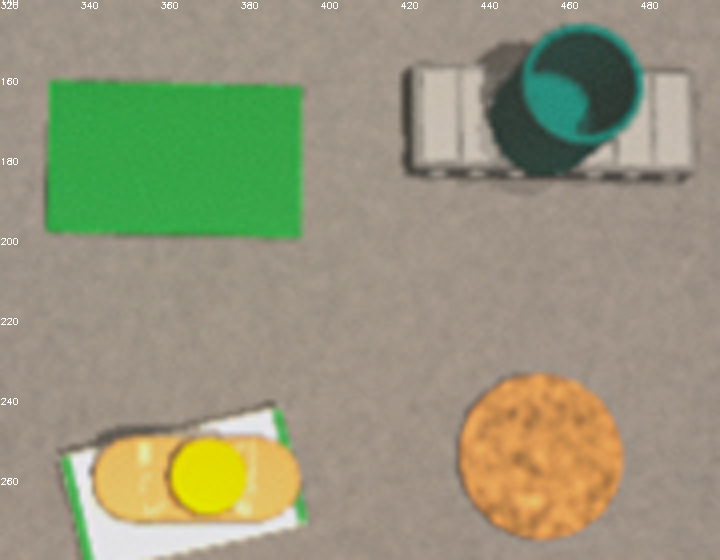

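View pics/c2.png

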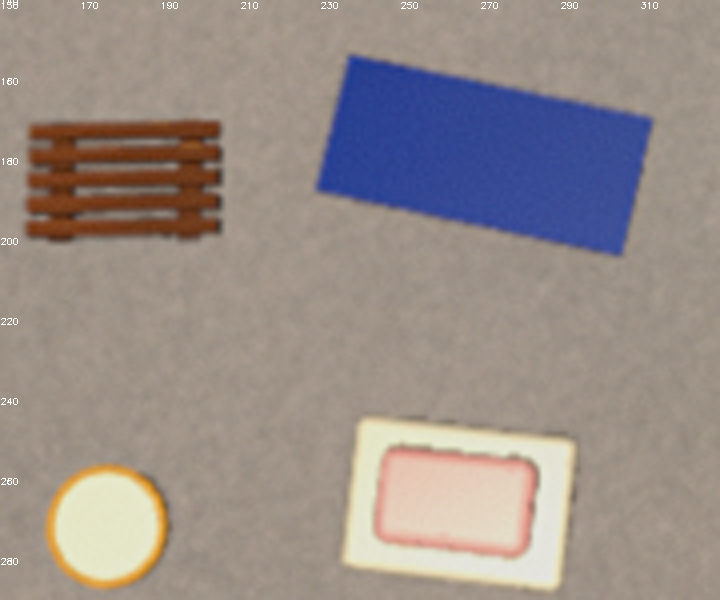

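View pics/c3.png

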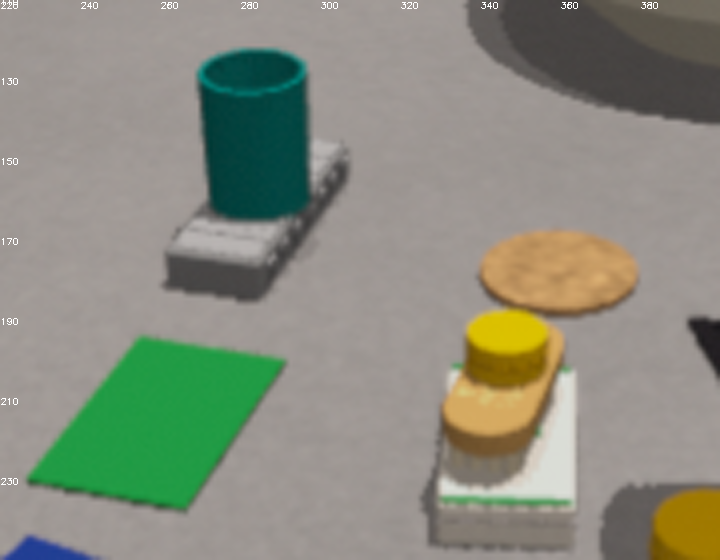

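```bash
cat > poses0.py <<'E'
from h import *
E
python3 - <<'E'
from h import *
f=load('top0.pkl')
c1=lambda L:[(320+(a+.5)/4-.5,140+(b+.5)/4-.5) for a,b in L]
c2=lambda L:[(150+(a+.5)/4-.5,140+(b+.5)/4-.5) for a,b in L]
def rect(n,uv,z):
    w=pix2w(f,uv,z)[:,:2];r=cv2.minAreaRect((w*1000).astype(np.float32));c=w.mean(0)
    # long axis
    d=(w[0]+w[3]-w[1]-w[2]);print(n,c.round(4),'yaw',np.degrees(np.arctan2(-d[0],d[1])).round(2),np.round(r[1],1))
rect('blue',c2([(350,55),(652,118),(623,255),(317,190)]),.004)
rect('green',c1([(49,80),(301,87),(301,238),(46,232)]),.004)
rect('rest',c2([(30,123),(220,121),(221,233),(27,236)]),.010)
rect('org',c1([(414,68),(692,71),(691,170),(410,170)]),.024)
rect('aid',c1([(63,453),(277,402),(306,523),(90,570)]),.024)
rect('brush',c1([(92,435),(301,437),(301,522),(92,520)]),.054)
print('coaster',pix2w(f,c1([(541,456)]),.006));print('saucer',pix2w(f,c2([(108,526)]),.006))
print('cup',pix2w(f,c1([(583,84)]),.102));print('salve',pix2w(f,c1([(208,476)]),.074))
crop(f,320,225,100,75,8,'pics/c4.png')
s=load('side0.pkl');crop(s,310,170,80,75,8,'pics/c5.png')
E
```

```text
blue [0.6329 0.0887] yaw -14.12 [165.4  74.7]
green [ 0.6239 -0.1049] yaw -3.22 [133.   81.3]
rest [0.626  0.2795] yaw -1.62 [105.3  61.2]
org [ 0.6349 -0.3002] yaw -1.58 [150.2  54. ]
aid [ 0.451  -0.1018] yaw 11.07 [ 62.7 111.2]
brush [ 0.453  -0.1056] yaw -2.31 [102.3  41.6]
coaster [[ 0.46215474 -0.28802268  0.006     ]]
saucer [[0.4430026  0.28864188 0.006     ]]
cup [[ 0.63267659 -0.29465811  0.102     ]]
salve [[ 0.45267869 -0.10946471  0.074     ]]
```

View pics/c4.png

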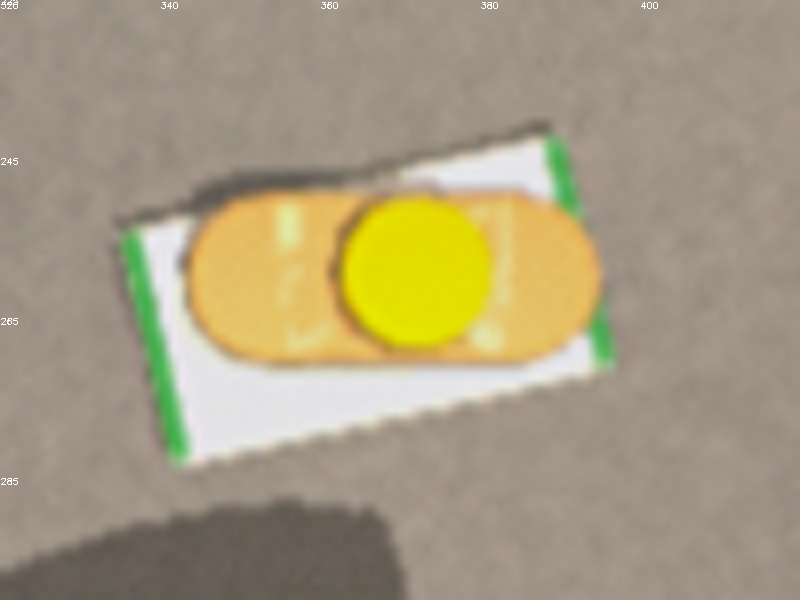

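```bash
python3 - <<'E'
from h import *
f=load('top0.pkl');s=load('side0.pkl')
uv=[(320+(a+.5)/8-.5,225+(b+.5)/8-.5) for a,b in [(122,230),(556,133),(612,368),(178,466)]]
w=pix2w(f,uv,.024)[:,:2];d=(w[0]+w[3]-w[1]-w[2]);y=np.degrees(np.arctan2(-d[0],d[1]));print(w.mean(0),y,np.linalg.norm(w[0]-w[1]),np.linalg.norm(w[1]-w[2]))
R=np.radians;c=w.mean(0)
P=[box(.633,.0887,.004,R(-14.1),.076,.166),box(.6239,-.1049,.004,R(-3.2),.082,.134),box(.626,.2795,.01,R(-1.6),.064,.104),
box(.6349,-.3002,.024,R(-1.6),.056,.150),box(c[0],c[1],.024,R(y),.062,.116),box(.453,-.1056,.054,R(-2.3),.042,.102),
circ(.4622,-.288,.006,.043),circ(.443,.2886,.006,.032),circ(.6327,-.2947,.102,.03),circ(.4527,-.1095,.074,.019),circ(.6327,-.2947,.024,.029)]
crop(f,150,130,360,160,2,'pics/o1.png',P);crop(s,110,100,290,320,2,'pics/o2.png',P)
E
```

```text
[ 0.44977676 -0.10133249] 10.892354249580722 0.11237667942655549 0.06084739555945718
```

View pics/o1.png

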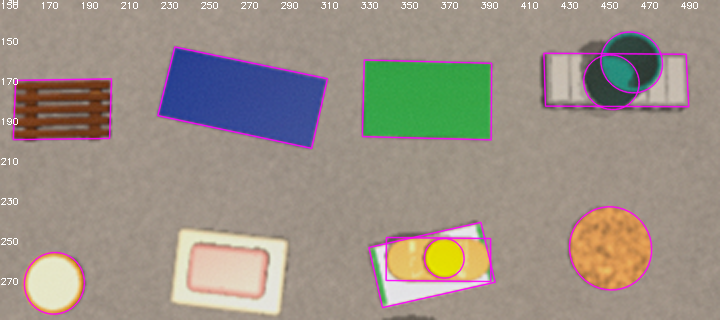

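View pics/o2.png

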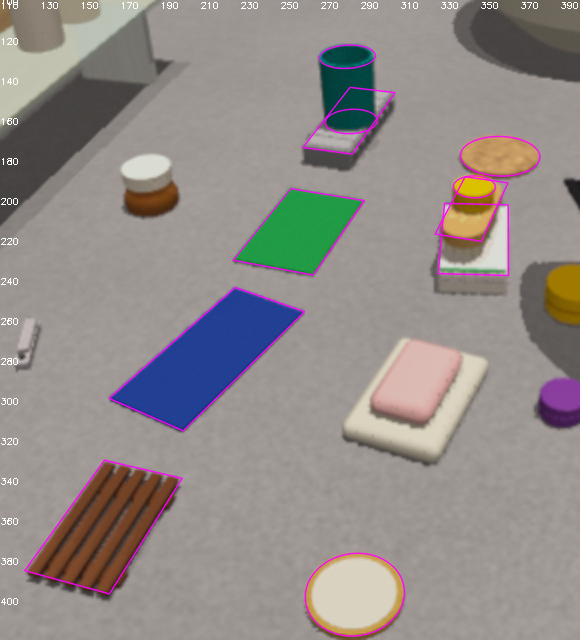

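```bash
cat > m.py <<'E'
import sys
from rig import ctrl
import numpy as np
s=ctrl.observe();R=np.array(s['tool_rot']);p=np.array(s['tool_pos'])
yaw=np.degrees(np.arctan2(R[1,0],R[0,0]))
print('t %.2f'%s['clock'],'p',p.round(4),'yaw %.2f'%yaw,'w %.4f'%s['gripper_width'],'F',np.round(s['force'],1),'q',np.round(s['q'],0),'tilt',R[:2,2].round(4))
for i in range(1,len(sys.argv),4):
    x,y,z,a=map(float,sys.argv[i:i+4])
    d=R.T@(np.array([x,y,z])-p);print('d',d.round(4),'turn',round(-np.radians((a-yaw+180)%360-180),4))
E
python3 m.py .4527 -.1095 .30 87.7
```

```text
t 0.15 p [ 0.1729 -0.5221  0.4043] yaw 18.32 w 0.0855 F [ 1.  -0.   0.3] q [-75.  17.  87.   0.  76.  -4.] tilt [-0.0002  0.0009]
d [ 0.3953 -0.3036  0.1046] turn -1.2109
```

Request:
arm_command:
  moves:
    - [0.395, -0.304, 0.02, -1.21]
    - [0.395, -0.304, 0.02, -1.21]
    - [0.395, -0.304, 0.02, -1.21]
    - [0.395, -0.304, 0.02, -1.21]
    - [0.395, -0.304, 0.02, -1.21]
    - [0.395, -0.304, 0.02, -1.21]
    - [0.395, -0.304, 0.02, -1.21]
    - [0.395, -0.304, 0.02, -1.21]
  claw: 1
  force: 30

```text
clock: 0.82
tool_pos: [0.3602, -0.2444, 0.3913]
tool_rot: [[0.243, 0.97, 0.0], [0.97, -0.243, -0.0], [-0.0, 0.0, -1.0]]
force: [0.6, -1.4, -0.5]
gripper_width: 0.085
```

```bash
python3 m.py .4527 -.1095 .30 87.7
```

```text
t 0.82 p [ 0.3602 -0.2444  0.3913] yaw 75.96 w 0.0850 F [ 0.6 -1.4 -0.5] q [-39.   3. 106.  -0.  71. -25.] tilt [ 0.0002 -0.0001]
d [0.1533 0.057  0.0913] turn -0.2049
```

Request:
arm_command:
  moves:
    - [0.153, 0.057, 0.06, -0.2]
    - [0.153, 0.057, 0.06, -0.2]
    - [0.153, 0.057, 0.06, -0.2]
    - [0.153, 0.057, 0.06, -0.2]
    - [0.153, 0.057, 0.06, -0.2]
    - [0.153, 0.057, 0.06, -0.2]
    - [0.153, 0.057, 0.06, -0.2]
    - [0.153, 0.057, 0.06, -0.2]

```text
clock: 1.48
tool_pos: [0.4524, -0.1132, 0.3318]
tool_rot: [[0.052, 0.999, 0.001], [0.999, -0.052, -0.0], [-0.0, 0.001, -1.0]]
force: [0.6, -0.5, 0.3]
gripper_width: 0.0854
```

```bash
python3 m.py .4527 -.1095 .28 87.7 .4527 -.1095 .228 87.7; python3 -c "
from rig import ctrl;import cv2
f=ctrl.grab_frame('wrist');cv2.imwrite('pics/w1.png',f['color'])"
```

```text
t 1.48 p [ 0.4524 -0.1132  0.3318] yaw 87.02 w 0.0854 F [ 0.6 -0.5  0.3] q [-19.  11. 105.  -0.  64. -16.] tilt [ 0.0005 -0.0004]
d [0.0037 0.0001 0.0518] turn -0.0119
d [0.0038 0.     0.1038] turn -0.0119
```

View pics/w1.png

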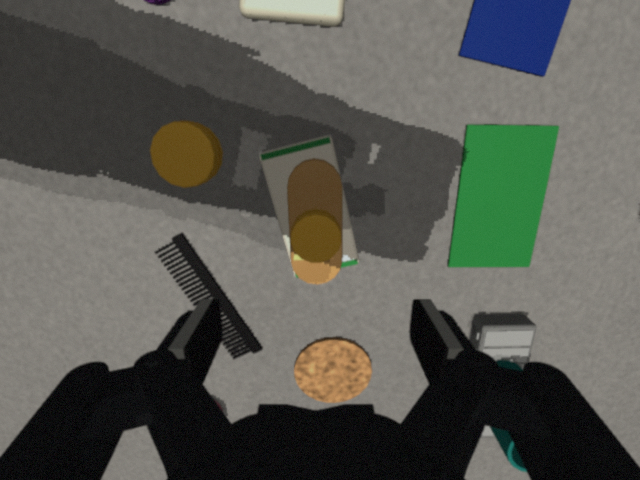

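The wrist view shows the salve tin at (316,236), midway between the jaws (pads at x of about 217 and 415). I'll descend.

Request:
arm_command:
  moves:
    - [0.003, 0, 0.04, -0.012]
    - [0.004, 0, 0.07, -0.012]
    - [0.004, 0, 0.095, -0.012]
    - [0.004, 0, 0.104, -0.012]
    - [0.004, 0, 0.104, -0.012]

```text
clock: 1.95
tool_pos: [0.4525, -0.109, 0.2262]
tool_rot: [[0.04, 0.999, -0.003], [0.999, -0.04, 0.001], [0.001, -0.003, -1.0]]
force: [-0.1, -1.2, -0.3]
gripper_width: 0.0854
```

Request:
arm_command:
  moves:
    - [0, 0, 0, 0]
    - [0, 0, 0, 0]
    - [0, 0, 0, 0]
    - [0, 0, 0, 0]
    - [0, 0, 0, 0]
    - [0, 0, 0, 0]
    - [0, 0, 0, 0]
    - [0, 0, 0, 0]
  claw: 0

```text
clock: 2.62
tool_pos: [0.4533, -0.1084, 0.2285]
tool_rot: [[0.039, 0.999, 0.002], [0.999, -0.039, -0.001], [-0.001, 0.002, -1.0]]
force: [-1.6, -0.6, 9.5]
gripper_width: 0.0367
```

```bash
python3 m.py .4527 -.1095 .32 87.7 ; python3 -c "
from rig import ctrl;import cv2
f=ctrl.grab_frame('side');cv2.imwrite('pics/s1.png',cv2.resize(f['color'][80:280,240:440],None,fx=3,fy=3))"
```

```text
t 2.62 p [ 0.4533 -0.1084  0.2285] yaw 87.77 w 0.0367 F [-1.6 -0.6  9.5] q [-18.  20. 110.  -0.  50. -16.] tilt [ 0.0018 -0.0007]
d [-0.0012 -0.0004 -0.0915] turn 0.0013
```

View pics/s1.png

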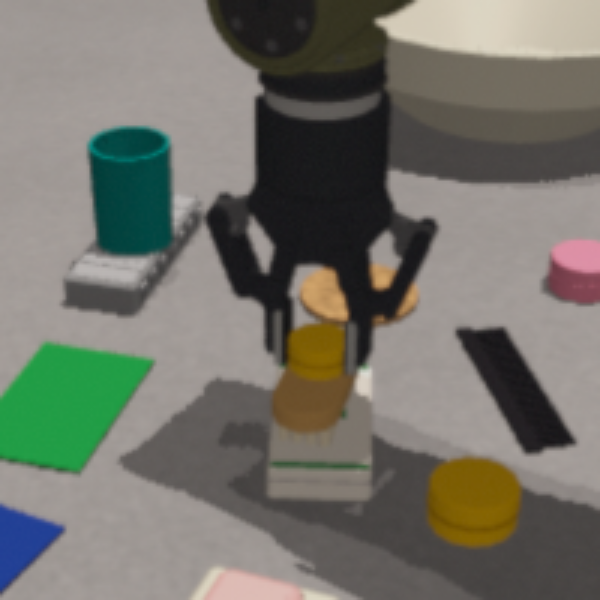

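Grip holds at 36.7 mm, but the 9.5 N upward shows the tips are just touching the brush. I'll lift and use about 3 mm more finger length in later heights.

Request:
arm_command:
  moves:
    - [0, 0, -0.01, 0]
    - [0, 0, -0.03, 0]
    - [0, 0, -0.06, 0]
    - [0, 0, -0.09, 0]
    - [0, 0, -0.09, 0]
    - [0, 0, -0.09, 0]

```text
clock: 3.17
tool_pos: [0.4531, -0.1082, 0.3193]
tool_rot: [[0.039, 0.999, 0.004], [0.999, -0.039, -0.001], [-0.001, 0.004, -1.0]]
force: [-0.1, 0.2, -0.6]
gripper_width: 0.0364
```

```bash
python3 m.py .443 .2886 .32 87.7 ; python3 -c "
from rig import ctrl;import cv2
f=ctrl.grab_frame('side');cv2.imwrite('pics/s2.png',cv2.resize(f['color'][80:280,240:440],None,fx=3,fy=3))"
```

```text
t 3.17 p [ 0.4531 -0.1082  0.3193] yaw 87.77 w 0.0364 F [-0.1  0.2 -0.6] q [-18.  12. 106.   0.  62. -16.] tilt [ 0.0037 -0.0012]
d [ 0.3961 -0.0255 -0.0012] turn 0.0013
```

View pics/s2.png

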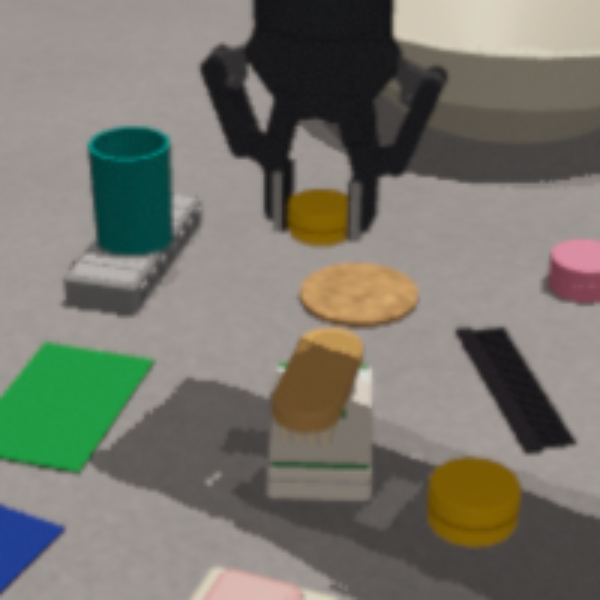

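Lifted cleanly and the brush is undisturbed. Now carrying it to the saucer.

Request:
arm_command:
  moves:
    - [0.04, -0.003, 0, 0]
    - [0.08, -0.005, 0, 0]
    - [0.12, -0.008, 0, 0]
    - [0.16, -0.011, 0, 0]
    - [0.2, -0.013, 0, 0]
    - [0.24, -0.016, 0, 0]
    - [0.28, -0.019, 0, 0]
    - [0.32, -0.021, 0, 0]

```text
clock: 3.88
tool_pos: [0.4437, 0.2143, 0.3164]
tool_rot: [[0.039, 0.999, -0.002], [0.999, -0.039, -0.001], [-0.001, -0.002, -1.0]]
force: [-0.2, -0.4, -1.1]
gripper_width: 0.0366
```

Request:
arm_command:
  moves:
    - [0.04, -0.003, 0, 0]
    - [0.077, -0.005, 0.02, 0]
    - [0.077, -0.005, 0.05, 0]
    - [0.077, -0.005, 0.07, 0]
    - [0.077, -0.005, 0.09, 0]
    - [0.077, -0.005, 0.1, 0]
    - [0.077, -0.005, 0.1, 0]
    - [0.077, -0.005, 0.1, 0]

```text
clock: 4.55
tool_pos: [0.4426, 0.2894, 0.2172]
tool_rot: [[0.039, 0.999, -0.001], [0.999, -0.039, -0.001], [-0.001, -0.001, -1.0]]
force: [0.8, -0.1, -0.3]
gripper_width: 0.0368
```

```bash
python3 m.py .443 .2897 .182 87.7 ; python3 -c "
from rig import ctrl;import cv2
f=ctrl.grab_frame('side');cv2.imwrite('pics/s3.png',cv2.resize(f['color'][280:480,190:390],None,fx=3,fy=3))"
```

```text
t 4.55 p [0.4426 0.2894 0.2172] yaw 87.75 w 0.0368 F [ 0.8 -0.1 -0.3] q [ 29.  28. 100.   0.  52.  31.] tilt [-0.0009 -0.0005]
d [0.0004 0.0004 0.0352] turn 0.0009
```

View pics/s3.png

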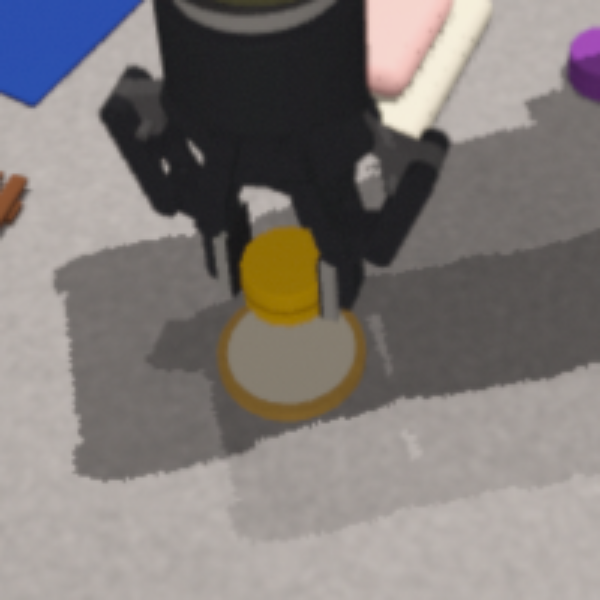

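Request:
arm_command:
  moves:
    - [0, 0, 0.015, 0]
    - [0, 0, 0.027, 0]
    - [0, 0, 0.034, 0]
    - [0, 0, 0.034, 0]
    - [0, 0, 0.034, 0]

```text
clock: 5.02
tool_pos: [0.4426, 0.2895, 0.1834]
tool_rot: [[0.039, 0.999, -0.0], [0.999, -0.039, -0.0], [-0.0, -0.0, -1.0]]
force: [-0.9, -0.2, 0.0]
gripper_width: 0.0369
```

```bash
python3 m.py .443 .2897 .18 87.7 ; python3 -c "
from rig import ctrl;import cv2
f=ctrl.grab_frame('side');cv2.imwrite('pics/s4.png',cv2.resize(f['color'][340:440,230:350],None,fx=5,fy=5))"
```

```text
t 5.02 p [0.4426 0.2895 0.1834] yaw 87.76 w 0.0369 F [-0.9 -0.2  0. ] q [ 29.  31. 100.  -0.  48.  31.] tilt [-0.0002 -0.0001]
d [0.0003 0.0004 0.0034] turn 0.0011
```

View pics/s4.png

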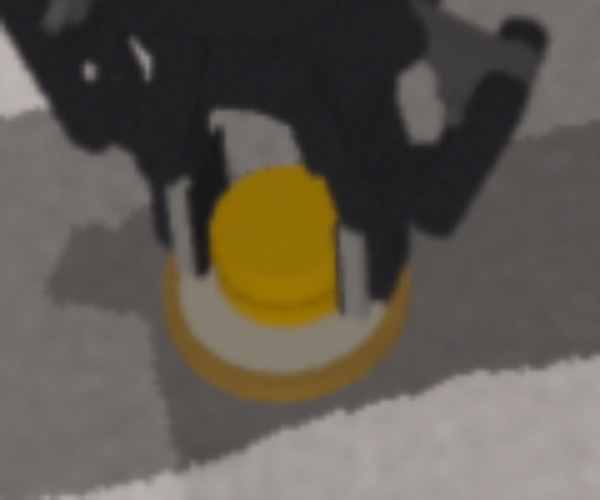

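Request:
arm_command:
  moves:
    - [0, 0, 0.002, 0]
    - [0, 0, 0.003, 0]
    - [0, 0, 0.003, 0]

```text
clock: 5.32
tool_pos: [0.4426, 0.2896, 0.1807]
tool_rot: [[0.039, 0.999, 0.001], [0.999, -0.039, 0.0], [0.0, 0.001, -1.0]]
force: [0.5, 0.1, 0.6]
gripper_width: 0.0366
```

Request:
arm_command:
  moves:
    - [0, 0, 0, 0]
    - [0, 0, 0, 0]
    - [0, 0, 0, 0]
    - [0, 0, 0, 0]
    - [0, 0, -0.01, 0]
    - [0, 0, -0.04, 0]
    - [0, 0, -0.08, 0]
    - [0, 0, -0.12, 0]
  claw: 1

```text
clock: 5.98
tool_pos: [0.4422, 0.2893, 0.3021]
tool_rot: [[0.039, 0.999, -0.001], [0.999, -0.039, -0.001], [-0.001, -0.001, -1.0]]
force: [1.3, 0.7, -0.3]
gripper_width: 0.0853
```

```bash
python3 m.py .453 -.1056 .30 87.7  ; python3 -c "
from rig import ctrl;import cv2
f=ctrl.grab_frame('side');cv2.imwrite('pics/s5.png',cv2.resize(f['color'][340:440,230:350],None,fx=5,fy=5))"
```

```text
t 5.98 p [0.4422 0.2893 0.3021] yaw 87.76 w 0.0853 F [ 1.3  0.7 -0.3] q [29. 21. 97.  0. 62. 31.] tilt [-0.0013 -0.0007]
d [-0.3941  0.0262  0.0023] turn 0.0011
```

View pics/s5.png

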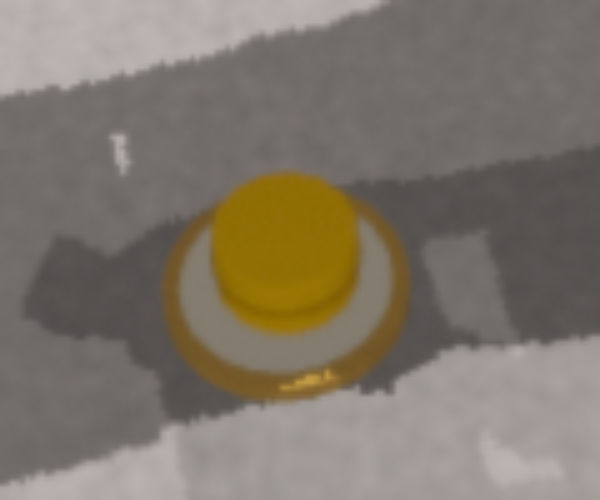

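```bash
python3 - <<'E'
from rig import ctrl
from h import *
f=ctrl.grab_frame('top');pickle.dump(f,open('top1.pkl','wb'));R=np.radians
crop(f,310,220,120,80,6,'pics/t1.png',[box(.453,-.1056,.054,R(-2.3),.042,.102),box(.4498,-.1013,.024,R(10.9),.062,.116)])
E
```

```text
(no output)
```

View pics/t1.png

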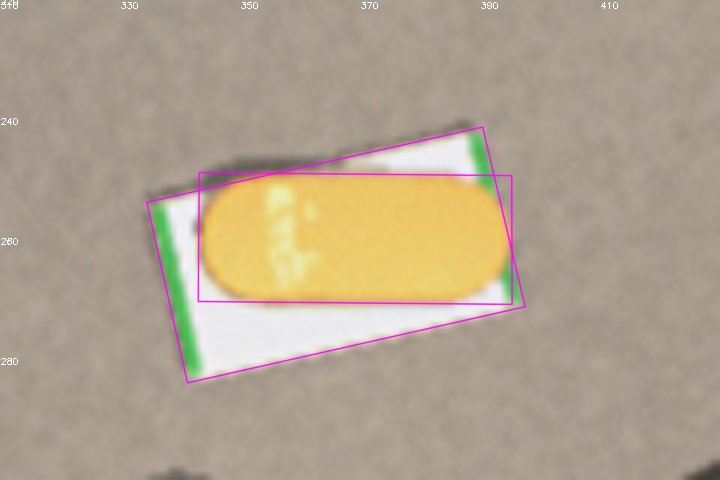

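Request:
arm_command:
  moves:
    - [-0.04, 0.003, 0, 0]
    - [-0.08, 0.005, 0, 0]
    - [-0.12, 0.008, 0, 0]
    - [-0.16, 0.011, 0, 0]
    - [-0.2, 0.013, 0, 0]
    - [-0.24, 0.016, 0, 0]
    - [-0.28, 0.019, 0, 0]
    - [-0.32, 0.021, 0, 0]

```text
clock: 6.75
tool_pos: [0.4506, -0.033, 0.301]
tool_rot: [[0.039, 0.999, 0.001], [0.999, -0.039, -0.0], [-0.0, 0.001, -1.0]]
force: [1.2, -0.1, -0.3]
gripper_width: 0.0852
```

Request:
arm_command:
  moves:
    - [-0.04, 0.003, 0, 0]
    - [-0.074, 0.005, 0, 0]
    - [-0.074, 0.005, 0, 0]
    - [-0.074, 0.005, 0, 0]

```text
clock: 7.08
tool_pos: [0.4529, -0.1066, 0.3006]
tool_rot: [[0.042, 0.999, 0.0], [0.999, -0.042, -0.0], [0.0, 0.0, -1.0]]
force: [-0.5, 0.8, 0.4]
gripper_width: 0.0857
```

```bash
python3 m.py .453 -.1056 .203 87.7
```

```text
t 7.08 p [ 0.4529 -0.1066  0.3006] yaw 87.59 w 0.0857 F [-0.5  0.8  0.4] q [-18.  13. 107.   0.  60. -15.] tilt [ 0.0001 -0.    ]
d [0.001  0.0001 0.0976] turn -0.002
```

The brush is where it was measured, so I'll descend and grip.

Request:
arm_command:
  moves:
    - [0.001, 0, 0.04, 0]
    - [0.001, 0, 0.07, 0]
    - [0.001, 0, 0.09, 0]
    - [0.001, 0, 0.097, 0]
    - [0.001, 0, 0.097, 0]

```text
clock: 7.5
tool_pos: [0.453, -0.1033, 0.2024]
tool_rot: [[0.038, 0.999, -0.003], [0.999, -0.038, 0.001], [0.001, -0.003, -1.0]]
force: [-0.6, 0.6, 0.8]
gripper_width: 0.0853
```

Request:
arm_command:
  moves:
    - [0, 0, 0, 0]
    - [0, 0, 0, 0]
    - [0, 0, 0, 0]
    - [0, 0, 0, 0]
    - [0, 0, 0, 0]
    - [0, 0, 0, 0]
    - [0, 0, 0, 0]
    - [0, 0, 0, 0]
  claw: 0
  force: 30

```text
clock: 8.17
tool_pos: [0.4535, -0.1043, 0.2045]
tool_rot: [[0.039, 0.999, 0.002], [0.999, -0.039, -0.0], [-0.0, 0.002, -1.0]]
force: [-1.7, 1.3, 8.3]
gripper_width: 0.0413
```

Request:
arm_command:
  moves:
    - [0, 0, -0.005, 0]
    - [0, 0, -0.02, 0]
    - [0, 0, -0.05, 0]
    - [0, 0, -0.09, 0]
    - [0, 0, -0.12, 0]
    - [0, 0, -0.12, 0]
    - [0, 0, -0.12, 0]

```text
clock: 8.75
tool_pos: [0.4531, -0.1043, 0.3251]
tool_rot: [[0.039, 0.999, 0.004], [0.999, -0.039, -0.001], [-0.001, 0.004, -1.0]]
force: [0.1, -0.3, -1.2]
gripper_width: 0.0416
```

```bash
python3 m.py .626 .2795 .32 88.4  .626 .2795 .191 88.4; python3 -c "
from rig import ctrl;import cv2
f=ctrl.grab_frame('side');cv2.imwrite('pics/s6.png',cv2.resize(f['color'][60:280,240:440],None,fx=2.7,fy=2.7))"
```

```text
t 8.75 p [ 0.4531 -0.1043  0.3251] yaw 87.76 w 0.0416 F [ 0.1 -0.3 -1.2] q [-17.  11. 106.  -0.  63. -15.] tilt [ 0.0037 -0.0012]
d [0.3902 0.1577 0.0053] turn -0.0112
d [0.3904 0.1573 0.1343] turn -0.0112
```

View pics/s6.png

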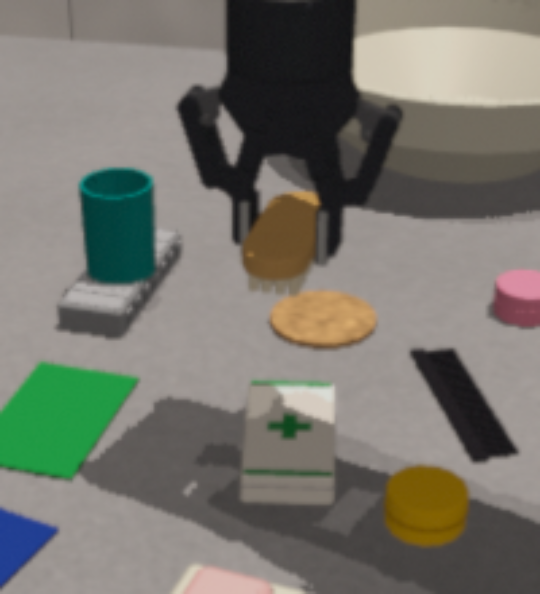

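Request:
arm_command:
  moves:
    - [0.038, 0.015, 0, 0]
    - [0.076, 0.03, 0, 0]
    - [0.114, 0.045, 0, 0]
    - [0.152, 0.06, 0, 0]
    - [0.19, 0.075, 0, -0.005]
    - [0.228, 0.09, 0, -0.01]
    - [0.266, 0.106, 0, -0.011]
    - [0.304, 0.122, 0, -0.011]

```text
clock: 9.47
tool_pos: [0.5872, 0.1968, 0.3215]
tool_rot: [[0.028, 1.0, -0.003], [1.0, -0.028, -0.001], [-0.001, -0.003, -1.0]]
force: [0.7, -1.5, -1.0]
gripper_width: 0.0416
```

Request:
arm_command:
  moves:
    - [0.038, 0.015, 0, 0]
    - [0.076, 0.03, 0, 0]
    - [0.087, 0.035, 0.02, 0]
    - [0.087, 0.035, 0.05, 0]
    - [0.087, 0.035, 0.08, 0]
    - [0.087, 0.035, 0.1, 0]
    - [0.087, 0.035, 0.1, 0]
    - [0.087, 0.035, 0.1, 0]

```text
clock: 10.13
tool_pos: [0.6241, 0.2806, 0.2215]
tool_rot: [[0.028, 1.0, -0.003], [1.0, -0.028, -0.001], [-0.001, -0.003, -1.0]]
force: [0.4, -0.6, 0.3]
gripper_width: 0.0413
```

```bash
python3 m.py .626 .2808 .191 88.4; python3 -c "
from rig import ctrl;import cv2
f=ctrl.grab_frame('side');cv2.imwrite('pics/s7.png',cv2.resize(f['color'][240:420,80:260],None,fx=3,fy=3))"
```

```text
t 10.13 p [0.6241 0.2806 0.2215] yaw 88.39 w 0.0413 F [ 0.4 -0.6  0.3] q [21. 45. 71.  0. 65. 23.] tilt [-0.0034 -0.0013]
d [0.0003 0.002  0.0305] turn -0.0002
```

View pics/s7.png

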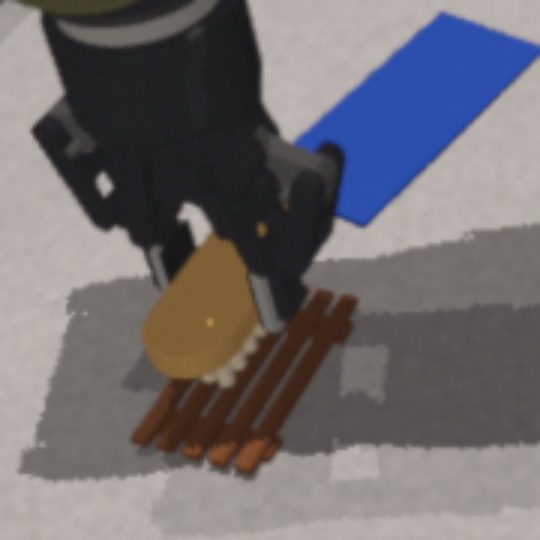

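Request:
arm_command:
  moves:
    - [0, 0.002, 0.015, 0]
    - [0, 0.002, 0.025, 0]
    - [0, 0.002, 0.03, 0]
    - [0, 0.002, 0.03, 0]
    - [0, 0.002, 0.03, 0]

```text
clock: 10.6
tool_pos: [0.6264, 0.2807, 0.1932]
tool_rot: [[0.028, 1.0, -0.0], [1.0, -0.028, -0.0], [-0.0, -0.0, -1.0]]
force: [-0.1, 0.2, -1.3]
gripper_width: 0.0414
```

```bash
python3 m.py .626 .2808 .190 88.4; python3 -c "
from rig import ctrl;import cv2
f=ctrl.grab_frame('side');cv2.imwrite('pics/s8.png',cv2.resize(f['color'][300:420,100:240],None,fx=5,fy=5))"
```

```text
t 10.60 p [0.6264 0.2807 0.1932] yaw 88.40 w 0.0414 F [-0.1  0.2 -1.3] q [21. 47. 71. -0. 62. 23.] tilt [-0.0003 -0.0001]
d [ 0.0001 -0.0004  0.0032] turn -0.0001
```

View pics/s8.png

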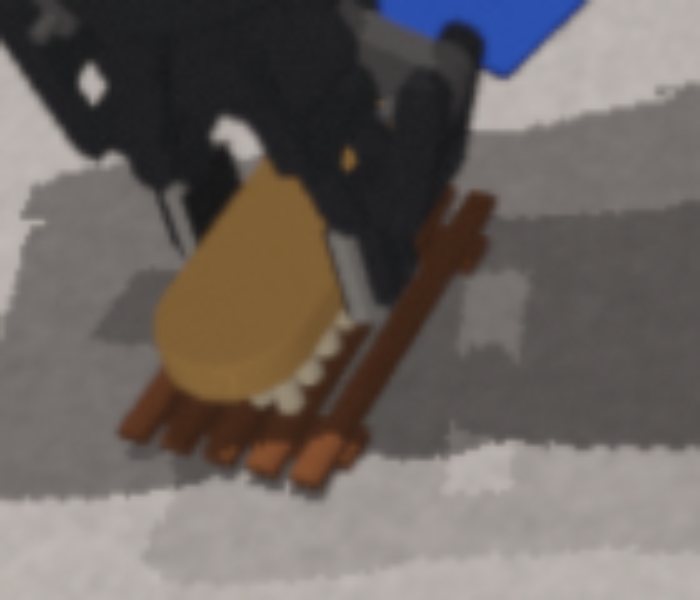

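Request:
arm_command:
  moves:
    - [0, 0, 0.002, 0]
    - [0, 0, 0.003, 0]
    - [0, 0, 0.003, 0]

```text
clock: 10.9
tool_pos: [0.6264, 0.2807, 0.1906]
tool_rot: [[0.028, 1.0, 0.001], [1.0, -0.028, 0.0], [0.0, 0.001, -1.0]]
force: [0.9, -0.3, 0.2]
gripper_width: 0.0413
```

Request:
arm_command:
  moves:
    - [0, 0, 0, 0]
    - [0, 0, 0, 0]
    - [0, 0, 0, 0]
    - [0, 0, 0, 0]
    - [0, 0, -0.01, 0]
    - [0, 0, -0.04, 0]
    - [0, 0, -0.08, 0]
    - [0, 0, -0.12, 0]
  claw: 1

```text
clock: 11.57
tool_pos: [0.6261, 0.2806, 0.3119]
tool_rot: [[0.028, 1.0, -0.001], [1.0, -0.028, -0.0], [-0.001, -0.001, -1.0]]
force: [0.4, -0.0, 0.6]
gripper_width: 0.0853
```

```bash
python3 m.py .4498 -.1013 .31 100.9; python3 - <<'E'
from rig import ctrl
from h import *
f=ctrl.grab_frame('side');R=np.radians
crop(f,100,280,250,160,3,'pics/s9.png',[box(.626,.2795,.04,R(-1.6),.042,.102),circ(.443,.2886,.026,.019)])
f=ctrl.grab_frame('top')
crop(f,310,130,120,170,3,'pics/t2.png',[box(.4498,-.1013,.024,R(10.9),.062,.116)])
E
```

```text
t 11.57 p [0.6261 0.2806 0.3119] yaw 88.40 w 0.0853 F [ 0.4 -0.   0.6] q [21. 39. 67.  0. 74. 23.] tilt [-0.0013 -0.0005]
d [-0.3867 -0.1655  0.0023] turn -0.2182
```

View pics/s9.png

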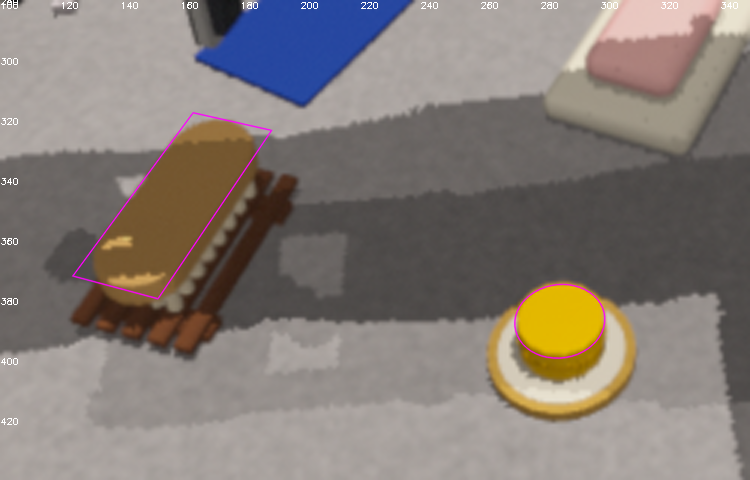

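View pics/t2.png

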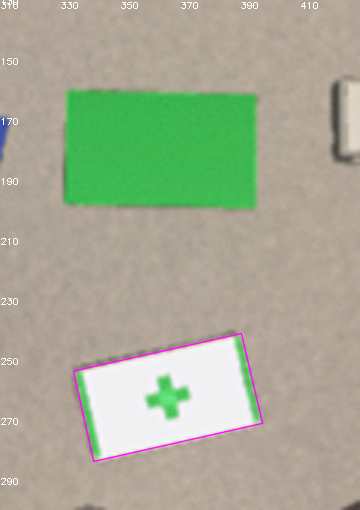

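Brush and salve tin sit on their places with offsets of about 2 mm or less. The aid tin hasn't moved, so I'll go to it.

Request:
arm_command:
  moves:
    - [-0.037, -0.016, 0, -0.03]
    - [-0.074, -0.032, 0, -0.06]
    - [-0.111, -0.048, 0, -0.09]
    - [-0.148, -0.064, 0, -0.12]
    - [-0.185, -0.08, 0, -0.15]
    - [-0.222, -0.096, 0, -0.18]
    - [-0.259, -0.112, 0, -0.2]
    - [-0.296, -0.128, 0, -0.218]

```text
clock: 12.33
tool_pos: [0.4889, -0.013, 0.311]
tool_rot: [[-0.19, 0.982, 0.001], [0.982, 0.19, -0.0], [-0.0, 0.001, -1.0]]
force: [0.3, -1.1, -0.1]
gripper_width: 0.0853
```

```bash
python3 m.py .4498 -.1013 .30 100.9
```

```text
t 12.33 p [ 0.4889 -0.013   0.311 ] yaw 100.97 w 0.0853 F [ 0.3 -1.1 -0.1] q [ -6.  15. 103.  -0.  62. -17.] tilt [ 0.0012 -0.0002]
d [-0.0792 -0.0552  0.011 ] turn 0.0012
```

Request:
arm_command:
  moves:
    - [-0.03, -0.02, 0, 0]
    - [-0.06, -0.04, 0, 0]
    - [-0.077, -0.054, 0.02, 0]
    - [-0.077, -0.054, 0.05, 0]
    - [-0.077, -0.054, 0.07, 0]
    - [-0.077, -0.054, 0.07, 0]
    - [-0.077, -0.054, 0.07, 0]

```text
clock: 12.92
tool_pos: [0.4517, -0.0974, 0.2407]
tool_rot: [[-0.189, 0.982, -0.001], [0.982, 0.189, 0.0], [0.0, -0.001, -1.0]]
force: [0.3, -0.2, -0.0]
gripper_width: 0.0858
```

```bash
python3 m.py .4498 -.1013 .177 100.9;python3 -c "
from rig import ctrl;import cv2
f=ctrl.grab_frame('wrist');cv2.imwrite('pics/w2.png',f['color'])"
```

```text
t 12.92 p [ 0.4517 -0.0974  0.2407] yaw 100.89 w 0.0858 F [ 0.3 -0.2 -0. ] q [-17.  19. 110.  -0.  52. -28.] tilt [-0.0008  0.0002]
d [-0.0035 -0.0026  0.0637] turn -0.0002
```

View pics/w2.png

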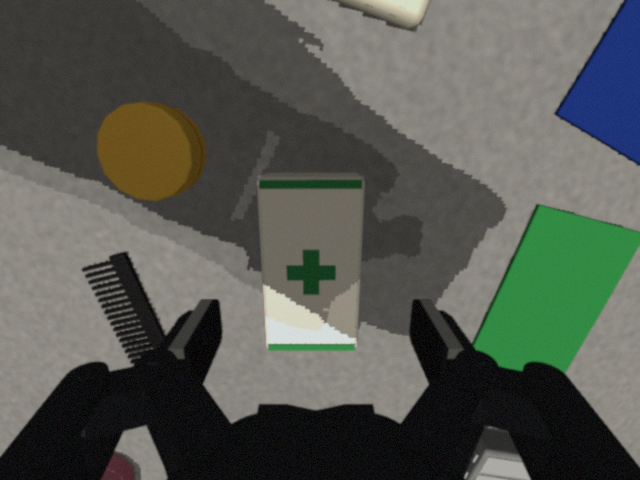

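Request:
arm_command:
  moves:
    - [-0.0035, -0.0025, 0.03, 0]
    - [-0.0035, -0.0025, 0.05, 0]
    - [-0.0035, -0.0025, 0.06, 0]
    - [-0.0035, -0.0025, 0.062, 0]
    - [-0.0035, -0.0025, 0.062, 0]
    - [-0.0035, -0.0025, 0.062, 0]

```text
clock: 13.47
tool_pos: [0.4504, -0.1013, 0.1797]
tool_rot: [[-0.189, 0.982, 0.002], [0.982, 0.189, -0.001], [-0.001, 0.002, -1.0]]
force: [-0.2, 0.3, 1.4]
gripper_width: 0.0853
```

Request:
arm_command:
  moves:
    - [0, 0, 0, 0]
    - [0, 0, 0, 0]
    - [0, 0, 0, 0]
    - [0, 0, 0, 0]
    - [0, 0, 0, 0]
    - [0, 0, 0, 0]
    - [0, 0, 0, 0]
  claw: 0
  force: 40

```text
clock: 14.05
tool_pos: [0.4502, -0.1014, 0.1794]
tool_rot: [[-0.189, 0.982, 0.001], [0.982, 0.189, -0.0], [-0.001, 0.001, -1.0]]
force: [-2.1, 1.6, 9.9]
gripper_width: 0.0611
```

```bash
python3 m.py; python3 -c "
from rig import ctrl;import cv2
f=ctrl.grab_frame('side');cv2.imwrite('pics/s10.png',cv2.resize(f['color'][100:280,240:440],None,fx=3,fy=3))"
```

```text
t 14.05 p [ 0.4502 -0.1014  0.1794] yaw 100.89 w 0.0611 F [-2.1  1.6  9.9] q [-17.  25. 111.  -0.  43. -28.] tilt [ 0.0014 -0.0004]
```

View pics/s10.png

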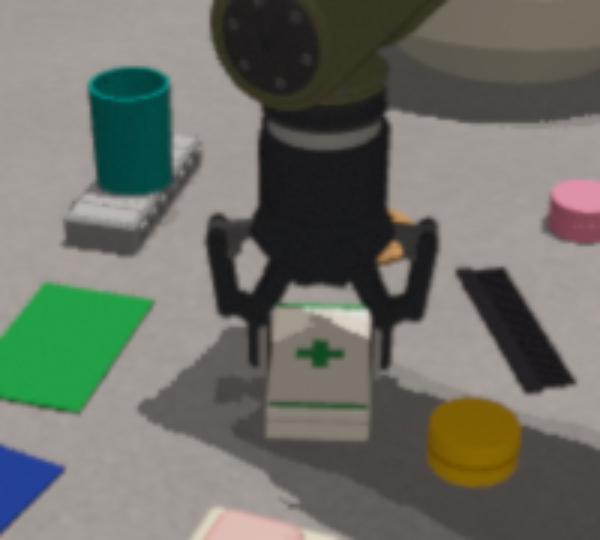

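Gripped at 61 mm. I'll lift it.

Request:
arm_command:
  moves:
    - [0, 0, -0.005, 0]
    - [0, 0, -0.02, 0]
    - [0, 0, -0.05, 0]
    - [0, 0, -0.08, 0]
    - [0, 0, -0.1, 0]
    - [0, 0, -0.1, 0]
    - [0, 0, -0.1, 0]

```text
clock: 14.68
tool_pos: [0.4498, -0.1013, 0.2791]
tool_rot: [[-0.189, 0.982, 0.002], [0.982, 0.189, -0.001], [-0.001, 0.002, -1.0]]
force: [-0.8, -0.1, -1.9]
gripper_width: 0.0608
```

```bash
python3 m.py .6239 -.1049 .28 86.8 ; python3 -c "
from rig import ctrl;import cv2
f=ctrl.grab_frame('side');cv2.imwrite('pics/s11.png',cv2.resize(f['color'][60:260,240:440],None,fx=3,fy=3))"
```

```text
t 14.68 p [ 0.4498 -0.1013  0.2791] yaw 100.89 w 0.0608 F [-0.8 -0.1 -1.9] q [-17.  15. 109.   0.  56. -28.] tilt [ 0.002  -0.0006]
d [-0.0364  0.1703 -0.0006] turn 0.2459
```

View pics/s11.png

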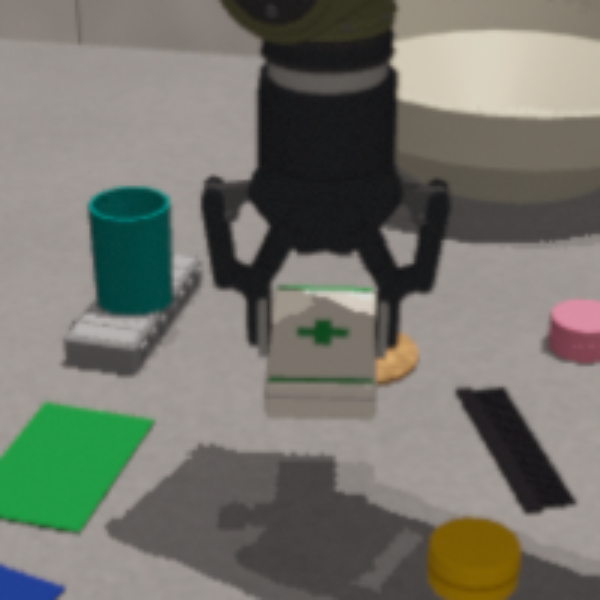

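Request:
arm_command:
  moves:
    - [-0.007, 0.034, 0, 0.05]
    - [-0.015, 0.07, 0, 0.1]
    - [-0.022, 0.105, 0, 0.15]
    - [-0.03, 0.14, 0, 0.2]
    - [-0.036, 0.17, 0.01, 0.246]
    - [-0.036, 0.17, 0.04, 0.246]
    - [-0.036, 0.17, 0.06, 0.246]
    - [-0.036, 0.17, 0.06, 0.246]

```text
clock: 15.4
tool_pos: [0.6223, -0.1042, 0.2114]
tool_rot: [[0.056, 0.998, -0.01], [0.998, -0.056, 0.002], [0.002, -0.01, -1.0]]
force: [-0.5, 0.3, -2.2]
gripper_width: 0.0607
```

Request:
arm_command:
  moves:
    - [0, 0, 0.01, 0]
    - [0, 0, 0.02, 0]
    - [0, 0, 0.02, 0]
    - [0, 0, 0.02, 0]

```text
clock: 15.73
tool_pos: [0.6235, -0.1046, 0.1985]
tool_rot: [[0.056, 0.998, -0.0], [0.998, -0.056, -0.0], [-0.0, -0.0, -1.0]]
force: [0.2, -0.1, -1.3]
gripper_width: 0.0608
```

```bash
python3 m.py .6239 -.1049 .185 86.8
```

```text
t 15.73 p [ 0.6235 -0.1046  0.1985] yaw 86.79 w 0.0608 F [ 0.2 -0.1 -1.3] q [-13.  40.  82.  -0.  58. -10.] tilt [-0. -0.]
d [-0.0002  0.0004  0.0135] turn -0.0002
```

Request:
arm_command:
  moves:
    - [0, 0, 0.008, 0]
    - [0, 0, 0.013, 0]
    - [0, 0, 0.014, 0]
    - [0, 0, 0.014, 0]
    - [0, 0, 0.014, 0]

```text
clock: 16.15
tool_pos: [0.6236, -0.1046, 0.1844]
tool_rot: [[0.056, 0.998, 0.0], [0.998, -0.056, 0.0], [0.0, 0.0, -1.0]]
force: [0.4, 0.4, -1.9]
gripper_width: 0.0606
```

```bash
python3 m.py .6239 -.1049 .1834 86.8; python3 -c "
from rig import ctrl;import cv2
f=ctrl.grab_frame('side');cv2.imwrite('pics/s12.png',cv2.resize(f['color'][140:260,190:330],None,fx=5,fy=5))"
```

```text
t 16.15 p [ 0.6236 -0.1046  0.1844] yaw 86.79 w 0.0606 F [ 0.4  0.4 -1.9] q [-13.  42.  82.   0.  56. -10.] tilt [0.0001 0.    ]
d [-0.0003  0.0003  0.001 ] turn -0.0002
```

View pics/s12.png

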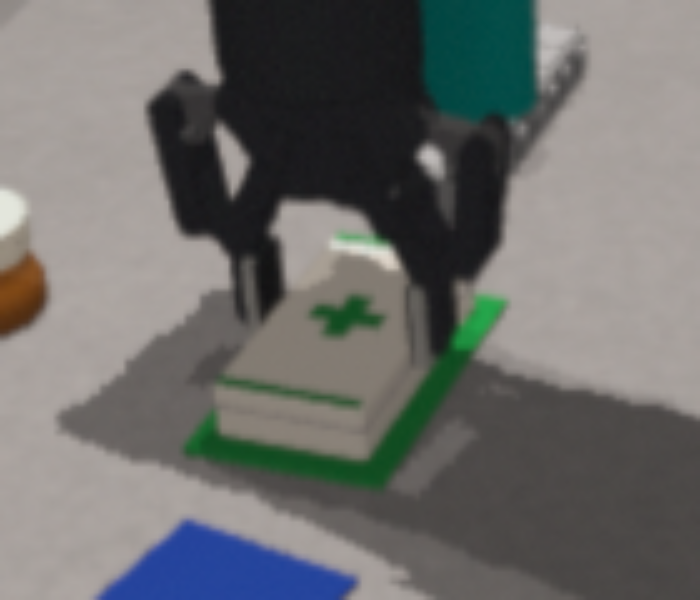

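Request:
arm_command:
  moves:
    - [0, 0, 0.002, 0]
    - [0, 0, 0.002, 0]
    - [0, 0, 0.002, 0]

```text
clock: 16.45
tool_pos: [0.6238, -0.1046, 0.1835]
tool_rot: [[0.056, 0.998, 0.001], [0.998, -0.056, -0.0], [-0.0, 0.001, -1.0]]
force: [-3.6, 1.6, 8.9]
gripper_width: 0.0612
```

Request:
arm_command:
  moves:
    - [0, 0, 0, 0]
    - [0, 0, 0, 0]
    - [0, 0, 0, 0]
    - [0, 0, 0, 0]
    - [0, 0, -0.01, 0]
    - [0, 0, -0.04, 0]
    - [0, 0, -0.08, 0]
    - [0, 0, -0.12, 0]
  claw: 1

```text
clock: 17.12
tool_pos: [0.6233, -0.1045, 0.3039]
tool_rot: [[0.056, 0.998, -0.001], [0.998, -0.056, 0.0], [0.0, -0.001, -1.0]]
force: [1.1, -0.7, 0.1]
gripper_width: 0.0856
```

```bash
python3 m.py .6327 -.2947 .33 88.4; python3 - <<'E'
from rig import ctrl
from h import *
f=ctrl.grab_frame('side');R=np.radians
crop(f,210,110,150,140,5,'pics/s13.png',[box(.6239,-.1049,.028,R(-3.2),.062,.116),circ(.6327,-.2947,.102,.03)])
E
```

```text
t 17.12 p [ 0.6233 -0.1045  0.3039] yaw 86.79 w 0.0856 F [ 1.1 -0.7  0.1] q [-13.  33.  79.  -0.  69. -10.] tilt [-0.0014  0.0003]
d [-0.1893  0.02   -0.0262] turn -0.0281
```

View pics/s13.png

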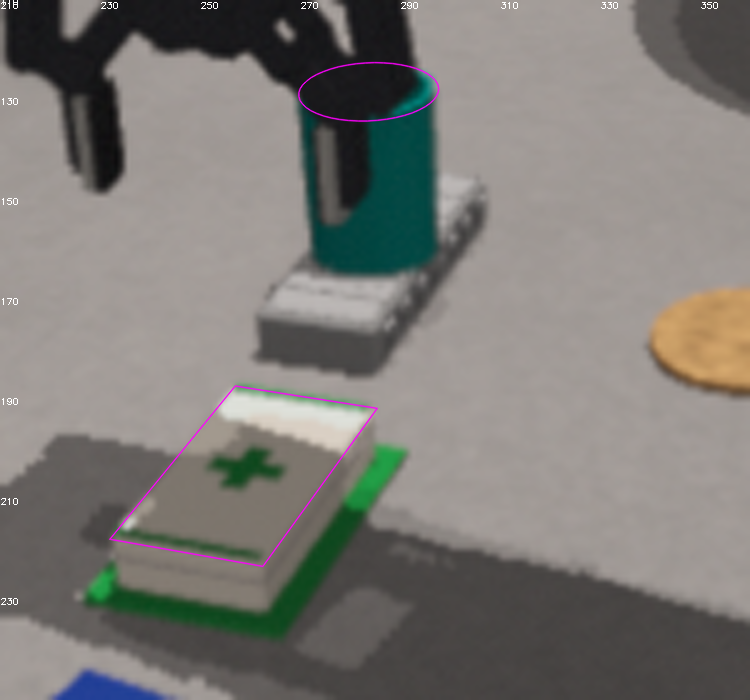

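Aid tin is on the green mat exactly as predicted, and the cup rim matches its estimate. Next is the cup.

Request:
arm_command:
  moves:
    - [0, 0, -0.026, 0]
    - [-0.04, 0.004, -0.026, -0.01]
    - [-0.08, 0.008, -0.026, -0.02]
    - [-0.12, 0.012, -0.026, -0.028]
    - [-0.16, 0.016, -0.026, -0.028]
    - [-0.189, 0.02, -0.026, -0.028]
    - [-0.189, 0.02, -0.026, -0.028]
    - [-0.189, 0.02, -0.026, -0.028]

```text
clock: 17.83
tool_pos: [0.6325, -0.2959, 0.3282]
tool_rot: [[0.03, 1.0, -0.0], [1.0, -0.03, 0.0], [0.0, -0.0, -1.0]]
force: [-0.3, 1.3, 0.4]
gripper_width: 0.0857
```

```bash
python3 m.py .6327 -.2947 .224 88.4;python3 -c "
from rig import ctrl;import cv2
f=ctrl.grab_frame('wrist');cv2.imwrite('pics/w3.png',f['color'])"
```

```text
t 17.83 p [ 0.6325 -0.2959  0.3282] yaw 88.26 w 0.0857 F [-0.3  1.3  0.4] q [-28.  40.  64.   0.  76. -26.] tilt [-0.0001  0.0001]
d [1.200e-03 1.000e-04 1.042e-01] turn -0.0024
```

View pics/w3.png

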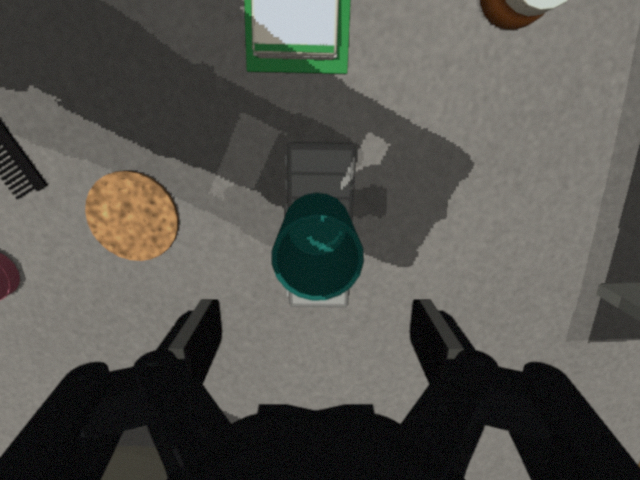

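The cup rim (317,252) is centred between the pads. Lowering slowly.

Request:
arm_command:
  moves:
    - [0.001, 0, 0.02, 0]
    - [0.001, 0, 0.045, 0]
    - [0.001, 0, 0.07, 0]
    - [0.001, 0, 0.09, 0]
    - [0.001, 0, 0.1, 0]
    - [0.001, 0, 0.104, 0]
    - [0.001, 0, 0.104, 0]

```text
clock: 18.47
tool_pos: [0.6332, -0.2927, 0.2244]
tool_rot: [[0.027, 1.0, -0.0], [1.0, -0.027, 0.0], [0.0, -0.0, -1.0]]
force: [0.5, -0.4, 0.6]
gripper_width: 0.0854
```

Request:
arm_command:
  moves:
    - [0, 0, 0, 0]
    - [0, 0, 0, 0]
    - [0, 0, 0, 0]
    - [0, 0, 0, 0]
    - [0, 0, 0, 0]
    - [0, 0, 0, 0]
    - [0, 0, 0, 0]
  claw: 0
  force: 40

```text
clock: 19.05
tool_pos: [0.6333, -0.2934, 0.2262]
tool_rot: [[0.028, 1.0, 0.002], [1.0, -0.028, -0.001], [-0.001, 0.002, -1.0]]
force: [0.1, 1.2, 7.0]
gripper_width: 0.0581
```

```bash
python3 m.py; python3 -c "
from rig import ctrl;import cv2
f=ctrl.grab_frame('side');cv2.imwrite('pics/s14.png',cv2.resize(f['color'][60:200,210:350],None,fx=4,fy=4))"
```

```text
t 19.05 p [ 0.6333 -0.2934  0.2262] yaw 88.40 w 0.0581 F [0.1 1.2 7. ] q [-28.  46.  68.   0.  66. -26.] tilt [ 0.0024 -0.0011]
```

View pics/s14.png

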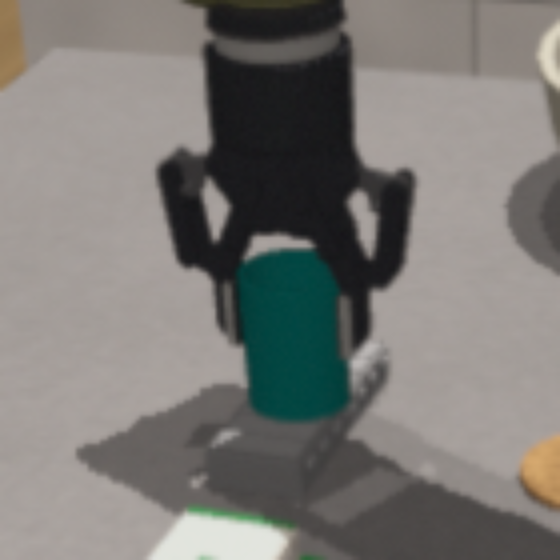

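Request:
arm_command:
  moves:
    - [0, 0, -0.004, 0]
    - [0, 0, -0.015, 0]
    - [0, 0, -0.035, 0]
    - [0, 0, -0.055, 0]
    - [0, 0, -0.07, 0]
    - [0, 0, -0.07, 0]
    - [0, 0, -0.07, 0]

```text
clock: 19.68
tool_pos: [0.6329, -0.2934, 0.2953]
tool_rot: [[0.028, 1.0, 0.001], [1.0, -0.028, -0.001], [-0.001, 0.001, -1.0]]
force: [0.0, 0.3, -2.6]
gripper_width: 0.0578
```

```bash
python3 m.py .4622 -.2867 .295 88.4; python3 -c "
from rig import ctrl;import cv2
f=ctrl.grab_frame('side');cv2.imwrite('pics/s15.png',cv2.resize(f['color'][20:200,210:390],None,fx=3,fy=3))"
```

```text
t 19.68 p [ 0.6329 -0.2934  0.2953] yaw 88.39 w 0.0578 F [ 0.   0.3 -2.6] q [-28.  42.  66.  -0.  73. -26.] tilt [ 0.0014 -0.0008]
d [ 0.0019 -0.1709  0.    ] turn -0.0001
```

View pics/s15.png

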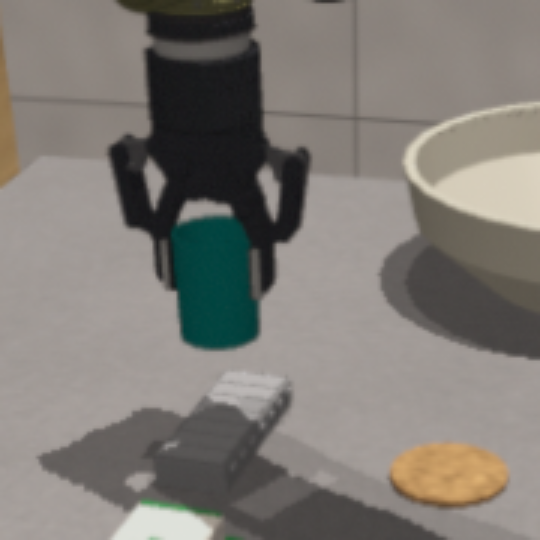

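Request:
arm_command:
  moves:
    - [0, -0.015, 0, 0]
    - [0, -0.04, 0, 0]
    - [0.001, -0.07, 0, 0]
    - [0.001, -0.1, 0, 0]
    - [0.002, -0.13, 0, 0]
    - [0.002, -0.155, 0, 0]
    - [0.002, -0.171, 0, 0]
    - [0.002, -0.171, 0, 0]

```text
clock: 20.4
tool_pos: [0.4597, -0.2865, 0.2932]
tool_rot: [[0.029, 1.0, -0.003], [1.0, -0.029, 0.002], [0.002, -0.003, -1.0]]
force: [-0.6, 0.3, -2.5]
gripper_width: 0.0579
```

Request:
arm_command:
  moves:
    - [0, 0, 0.015, 0]
    - [0, 0, 0.035, 0]
    - [0, 0, 0.055, 0]
    - [0, 0, 0.07, 0]
    - [0, 0, 0.076, 0]
    - [0, 0, 0.076, 0]
    - [0, 0, 0.076, 0]

```text
clock: 20.98
tool_pos: [0.4624, -0.2866, 0.2183]
tool_rot: [[0.028, 1.0, -0.0], [1.0, -0.028, 0.0], [0.0, -0.0, -1.0]]
force: [-0.3, -0.3, -2.6]
gripper_width: 0.0582
```

```bash
python3 m.py .4622 -.2867 .2085 88.4; python3 -c "
from rig import ctrl;import cv2
f=ctrl.grab_frame('side');cv2.imwrite('pics/s16.png',cv2.resize(f['color'][60:210,280:430],None,fx=4,fy=4))"
```

```text
t 20.98 p [ 0.4624 -0.2866  0.2183] yaw 88.40 w 0.0582 F [-0.3 -0.3 -2.6] q [-36.  29.  97.   0.  53. -34.] tilt [-0.0004  0.0003]
d [-0.0001 -0.0002  0.0098] turn -0.0
```

View pics/s16.png

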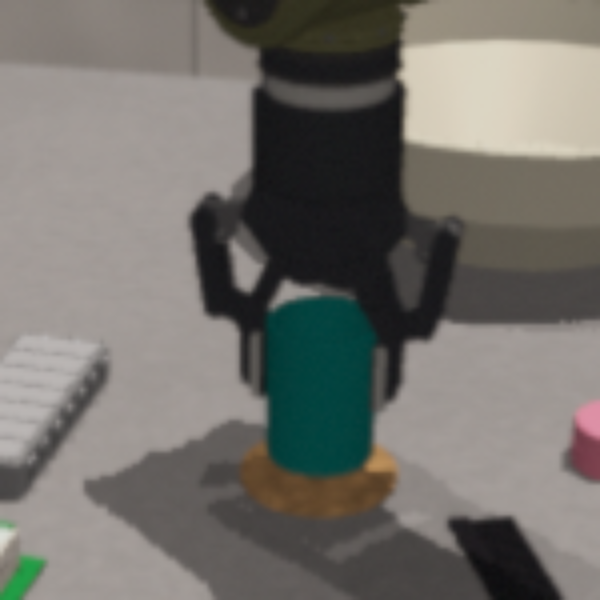

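Request:
arm_command:
  moves:
    - [0, 0, 0.005, 0]
    - [0, 0, 0.009, 0]
    - [0, 0, 0.01, 0]
    - [0, 0, 0.01, 0]
    - [0, 0, 0.01, 0]

```text
clock: 21.45
tool_pos: [0.4621, -0.2866, 0.2084]
tool_rot: [[0.028, 1.0, 0.0], [1.0, -0.028, -0.0], [-0.0, 0.0, -1.0]]
force: [-0.7, -0.1, -2.2]
gripper_width: 0.0577
```

```bash
python3 m.py .4622 -.2867 .2082 88.4
```

```text
t 21.45 p [ 0.4621 -0.2866  0.2084] yaw 88.39 w 0.0577 F [-0.7 -0.1 -2.2] q [-36.  30.  98.  -0.  52. -34.] tilt [ 0.0001 -0.0001]
d [-0.0001  0.0001  0.0002] turn -0.0001
```

Request:
arm_command:
  moves:
    - [0, 0, 0.001, 0]
    - [0, 0, 0.0015, 0]
    - [0, 0, 0.0015, 0]

```text
clock: 21.7
tool_pos: [0.4622, -0.2867, 0.2081]
tool_rot: [[0.028, 1.0, 0.0], [1.0, -0.028, -0.0], [-0.0, 0.0, -1.0]]
force: [-6.3, 4.5, 15.9]
gripper_width: 0.0579
```

Contact at 15.9 N with z stalled, so the cup is seated. Releasing.

Request:
arm_command:
  moves:
    - [0, 0, -0.001, 0]
    - [0, 0, -0.001, 0]
    - [0, 0, -0.001, 0]
    - [0, 0, -0.001, 0]
    - [0, 0, -0.001, 0]
    - [0, 0, -0.02, 0]
    - [0, 0, -0.05, 0]
    - [0, 0, -0.08, 0]
  claw: 1

```text
clock: 22.37
tool_pos: [0.462, -0.2865, 0.2871]
tool_rot: [[0.028, 1.0, -0.002], [1.0, -0.028, 0.001], [0.001, -0.002, -1.0]]
force: [1.6, -0.1, 1.3]
gripper_width: 0.0857
```

Request:
arm_command:
  moves:
    - [0, 0, -0.03, 0]
    - [0, 0, -0.05, 0]
    - [0, 0.04, -0.05, 0]
    - [0, 0.08, -0.05, 0]
    - [0, 0.12, -0.05, 0]
    - [0, 0.16, -0.05, 0]
    - [0, 0.16, -0.05, 0]
    - [0, 0.16, -0.05, 0]

```text
clock: 23.03
tool_pos: [0.6233, -0.2907, 0.3347]
tool_rot: [[0.027, 1.0, -0.002], [1.0, -0.027, 0.001], [0.001, -0.002, -1.0]]
force: [-0.8, -1.1, -0.5]
gripper_width: 0.0854
```

```bash
python3 m.py .6349 -.3002 .24 88.4; python3 - <<'E'
from rig import ctrl
from h import *
f=ctrl.grab_frame('side');R=np.radians
crop(f,230,80,180,130,4,'pics/s17.png',[box(.6349,-.3002,.024,R(-1.6),.056,.150),circ(.4622,-.288,.084,.03),circ(.4622,-.288,.006,.029)])
f=ctrl.grab_frame('wrist');cv2.imwrite('pics/w4.png',f['color'])
E
```

```text
t 23.03 p [ 0.6233 -0.2907  0.3347] yaw 88.48 w 0.0854 F [-0.8 -1.1 -0.5] q [-28.  38.  66.   0.  76. -27.] tilt [-0.002   0.0011]
d [-0.0093  0.012   0.0946] turn 0.0013
```

View pics/s17.png

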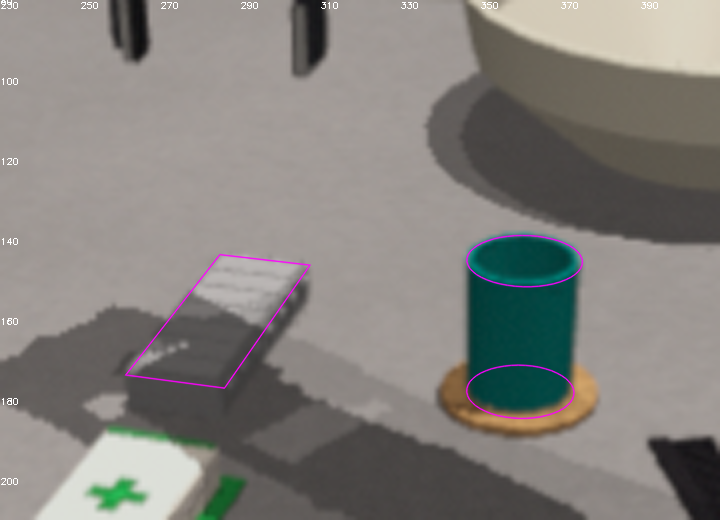

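View pics/w4.png

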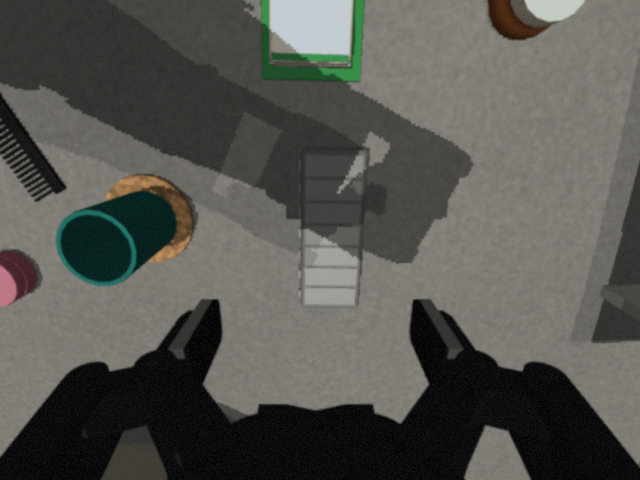

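Request:
arm_command:
  moves:
    - [-0.0095, 0.012, 0, 0]
    - [-0.0095, 0.012, 0.03, 0]
    - [-0.0095, 0.012, 0.06, 0]
    - [-0.0095, 0.012, 0.09, 0]
    - [-0.0095, 0.012, 0.094, 0]
    - [-0.0095, 0.012, 0.094, 0]
    - [-0.0095, 0.012, 0.094, 0]

```text
clock: 23.72
tool_pos: [0.6337, -0.3013, 0.2453]
tool_rot: [[0.028, 1.0, 0.002], [1.0, -0.028, -0.001], [-0.001, 0.002, -1.0]]
force: [0.1, -0.3, 0.5]
gripper_width: 0.0854
```

```bash
python3 m.py .6349 -.3002 .18 88.4; python3 - <<'E'
from rig import ctrl
import cv2
f=ctrl.grab_frame('wrist');cv2.imwrite('pics/w5.png',f['color'])
E
```

```text
t 23.72 p [ 0.6337 -0.3013  0.2453] yaw 88.37 w 0.0854 F [ 0.1 -0.3  0.5] q [-28.  45.  67.  -0.  68. -27.] tilt [ 0.0021 -0.0012]
d [0.0012 0.0011 0.0653] turn -0.0006
```

View pics/w5.png

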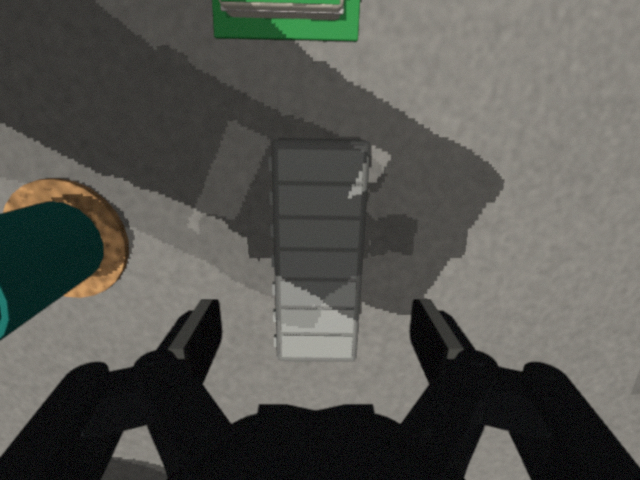

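Request:
arm_command:
  moves:
    - [0.001, 0.001, 0.03, 0]
    - [0.001, 0.001, 0.05, 0]
    - [0.001, 0.001, 0.063, 0]
    - [0.001, 0.001, 0.066, 0]
    - [0.001, 0.001, 0.066, 0]
    - [0.001, 0.001, 0.066, 0]

```text
clock: 24.27
tool_pos: [0.6352, -0.3002, 0.1787]
tool_rot: [[0.028, 1.0, 0.002], [1.0, -0.028, -0.001], [-0.001, 0.002, -1.0]]
force: [-0.6, 0.3, 0.3]
gripper_width: 0.0854
```

Request:
arm_command:
  moves:
    - [0, 0, 0, 0]
    - [0, 0, 0, 0]
    - [0, 0, 0, 0]
    - [0, 0, 0, 0]
    - [0, 0, 0, 0]
    - [0, 0, 0, 0]
    - [0, 0, 0, 0]
  claw: 0
  force: 40

```text
clock: 24.85
tool_pos: [0.6351, -0.3001, 0.1782]
tool_rot: [[0.028, 1.0, 0.001], [1.0, -0.028, -0.001], [-0.001, 0.002, -1.0]]
force: [-1.4, 0.6, 6.1]
gripper_width: 0.0556
```

```bash
python3 m.py
```

```text
t 24.85 p [ 0.6351 -0.3001  0.1782] yaw 88.39 w 0.0556 F [-1.4  0.6  6.1] q [-28.  50.  68.  -0.  62. -27.] tilt [ 0.0015 -0.0008]
```

Request:
arm_command:
  moves:
    - [0, 0, -0.005, 0]
    - [0, 0, -0.02, 0]
    - [0, 0, -0.05, 0]
    - [0, 0, -0.08, 0]
    - [0, 0, -0.12, 0]
    - [0, 0, -0.12, 0]
    - [0, 0, -0.12, 0]

```text
clock: 25.43
tool_pos: [0.6349, -0.3, 0.301]
tool_rot: [[0.028, 1.0, 0.005], [1.0, -0.028, -0.003], [-0.003, 0.005, -1.0]]
force: [0.2, 0.5, -1.2]
gripper_width: 0.0552
```

```bash
python3 m.py .633 .0887 .30 75.9; python3 -c "
from rig import ctrl;import cv2
f=ctrl.grab_frame('side');cv2.imwrite('pics/s18.png',cv2.resize(f['color'][20:200,210:390],None,fx=3,fy=3))"
```

```text
t 25.43 p [ 0.6349 -0.3     0.301 ] yaw 88.40 w 0.0552 F [ 0.2  0.5 -1.2] q [-28.  42.  64.   0.  73. -27.] tilt [ 0.0051 -0.0027]
d [ 3.885e-01 -1.280e-02 -1.000e-04] turn 0.2181
```

View pics/s18.png

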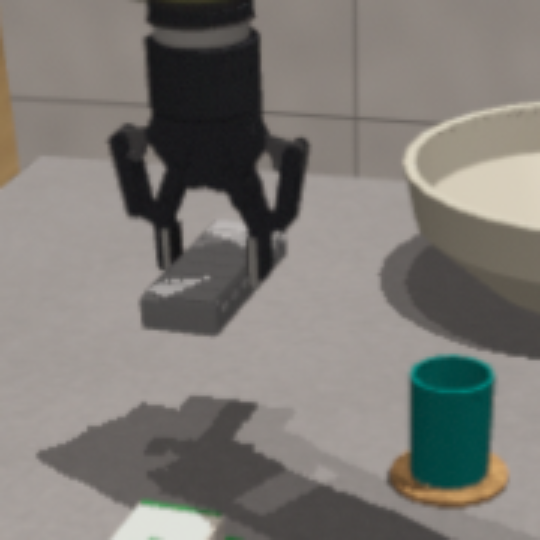

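Request:
arm_command:
  moves:
    - [0.038, -0.001, 0, 0.03]
    - [0.076, -0.002, 0, 0.06]
    - [0.114, -0.004, 0, 0.09]
    - [0.152, -0.005, 0, 0.12]
    - [0.19, -0.006, 0, 0.15]
    - [0.228, -0.008, 0, 0.18]
    - [0.266, -0.009, 0, 0.2]
    - [0.304, -0.01, 0, 0.218]

```text
clock: 26.15
tool_pos: [0.6328, 0.006, 0.2956]
tool_rot: [[0.245, 0.97, -0.002], [0.97, -0.245, 0.0], [-0.0, -0.002, -1.0]]
force: [1.4, -0.2, -1.8]
gripper_width: 0.0552
```

```bash
python3 m.py .633 .0887 .30 75.9
```

```text
t 26.15 p [0.6328 0.006  0.2956] yaw 75.84 w 0.0552 F [ 1.4 -0.2 -1.8] q [-3. 33. 79. -0. 68. 11.] tilt [-0.0024  0.0001]
d [ 0.0802 -0.02   -0.0043] turn -0.001
```

Request:
arm_command:
  moves:
    - [0.035, -0.009, 0, 0]
    - [0.07, -0.018, 0, 0]
    - [0.08, -0.02, 0.02, 0]
    - [0.08, -0.02, 0.05, 0]
    - [0.08, -0.02, 0.08, 0]
    - [0.08, -0.02, 0.09, 0]
    - [0.08, -0.02, 0.09, 0]
    - [0.08, -0.02, 0.09, 0]

```text
clock: 26.82
tool_pos: [0.6336, 0.0865, 0.2071]
tool_rot: [[0.244, 0.97, -0.001], [0.97, -0.244, -0.0], [-0.0, -0.001, -1.0]]
force: [0.4, -0.1, -0.5]
gripper_width: 0.0551
```

```bash
python3 m.py .633 .0887 .184 75.9; python3 -c "
from rig import ctrl;import cv2
f=ctrl.grab_frame('side');cv2.imwrite('pics/s19.png',cv2.resize(f['color'][160:340,130:310],None,fx=3,fy=3))"
```

```text
t 26.82 p [0.6336 0.0865 0.2071] yaw 75.89 w 0.0551 F [ 0.4 -0.1 -0.5] q [ 4. 41. 80.  0. 59. 19.] tilt [-0.0007 -0.    ]
d [ 0.002  -0.0011  0.0231] turn -0.0002
```

View pics/s19.png

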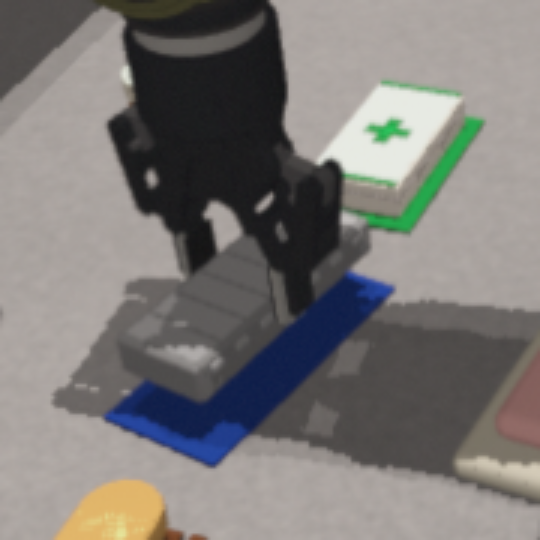

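Request:
arm_command:
  moves:
    - [0.002, -0.001, 0.012, 0]
    - [0.002, -0.001, 0.02, 0]
    - [0.002, -0.001, 0.023, 0]
    - [0.002, -0.001, 0.023, 0]
    - [0.002, -0.001, 0.023, 0]

```text
clock: 27.28
tool_pos: [0.633, 0.0888, 0.1838]
tool_rot: [[0.244, 0.97, -0.0], [0.97, -0.244, -0.0], [-0.0, -0.0, -1.0]]
force: [0.7, -0.1, -0.2]
gripper_width: 0.0548
```

Request:
arm_command:
  moves:
    - [0, 0, 0.001, 0]
    - [0, 0, 0.0015, 0]
    - [0, 0, 0.0015, 0]

```text
clock: 27.53
tool_pos: [0.633, 0.0888, 0.1825]
tool_rot: [[0.244, 0.97, 0.0], [0.97, -0.244, 0.0], [0.0, 0.0, -1.0]]
force: [0.0, -0.2, -1.6]
gripper_width: 0.0547
```

Still hanging, so I'll lower about 1 mm more before releasing.

Request:
arm_command:
  moves:
    - [0, 0, 0.001, 0]
    - [0, 0, 0.001, 0]
    - [0, 0, 0.001, 0]

```text
clock: 27.78
tool_pos: [0.633, 0.0888, 0.1822]
tool_rot: [[0.244, 0.97, 0.001], [0.97, -0.244, 0.0], [0.0, 0.001, -1.0]]
force: [-3.2, -0.4, 6.3]
gripper_width: 0.0549
```

Request:
arm_command:
  moves:
    - [0, 0, 0, 0]
    - [0, 0, 0, 0]
    - [0, 0, 0, 0]
    - [0, 0, 0, 0]
    - [0, 0, -0.01, 0]
    - [0, 0, -0.04, 0]
    - [0, 0, -0.08, 0]
    - [0, 0, -0.12, 0]
  claw: 1

```text
clock: 28.45
tool_pos: [0.6326, 0.0888, 0.3029]
tool_rot: [[0.244, 0.97, -0.001], [0.97, -0.244, -0.0], [-0.0, -0.001, -1.0]]
force: [1.1, 0.4, -0.5]
gripper_width: 0.0852
```

```bash
python3 m.py .42 -.0 .36 75.9
```

```text
t 28.45 p [0.6326 0.0888 0.3029] yaw 75.91 w 0.0852 F [ 1.1  0.4 -0.5] q [ 5. 34. 77.  0. 69. 19.] tilt [-0.0014 -0.0001]
d [-0.138  -0.1847 -0.0568] turn 0.0001
```

Request:
arm_command:
  moves:
    - [0, 0, -0.035, 0]
    - [-0.02, -0.03, -0.057, 0]
    - [-0.045, -0.06, -0.057, 0]
    - [-0.07, -0.095, -0.057, 0]
    - [-0.095, -0.13, -0.057, 0]
    - [-0.12, -0.16, -0.057, 0]
    - [-0.145, -0.2, -0.057, 0]
    - [-0.145, -0.2, -0.057, 0]

```text
clock: 29.12
tool_pos: [0.3991, -0.004, 0.3584]
tool_rot: [[0.244, 0.97, -0.001], [0.97, -0.244, -0.0], [-0.0, -0.001, -1.0]]
force: [-0.2, 0.4, -0.7]
gripper_width: 0.0852
```

```bash
python3 - <<'E'
from rig import ctrl
from h import *
R=np.radians
P=[box(.633,.0887,.028,R(-14.1),.056,.150),box(.6239,-.1049,.028,R(-3.2),.062,.116),box(.626,.2795,.04,R(-1.6),.042,.102),
circ(.4622,-.288,.084,.03),circ(.443,.2886,.026,.019)]
f=ctrl.grab_frame('top');s=ctrl.grab_frame('side')
pickle.dump(f,open('top9.pkl','wb'));pickle.dump(s,open('side9.pkl','wb'))
crop(f,140,130,380,180,2,'pics/f1.png',P);crop(s,110,100,280,320,1,'pics/x.png',P);crop(s,100,110,300,300,2,'pics/f2.png',P)
E
```

```text
(no output)
```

View pics/f1.png

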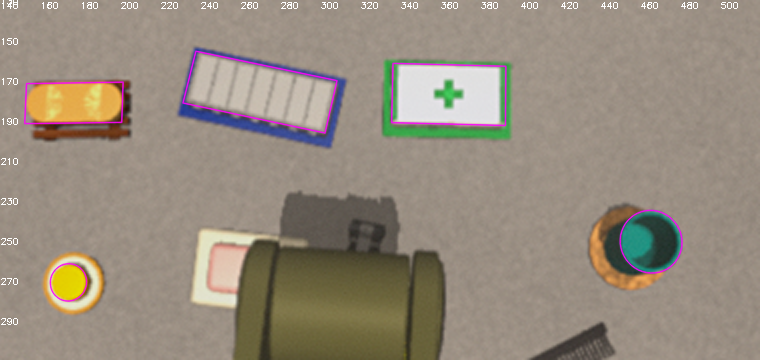

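View pics/f2.png

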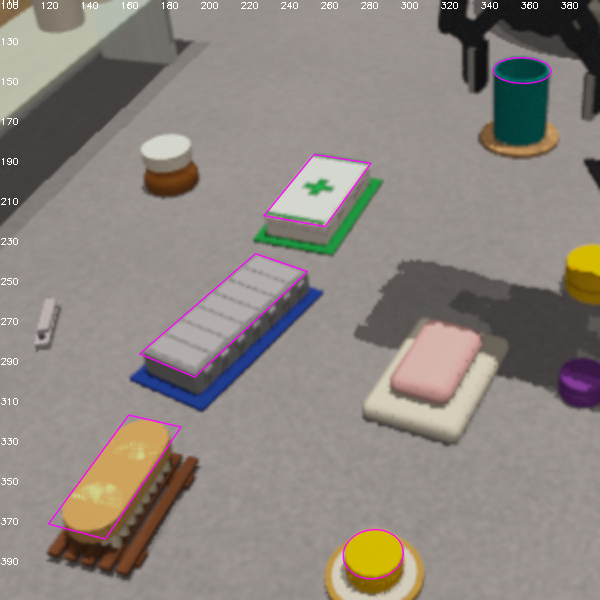

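In both final views all five outlines predicted for the goal poses match the things within about 2–3 mm, and the arm is clear. Handing in.

```bash
python3 -c "
from rig import ctrl
print(ctrl.hand_in())"
```

```text
the job is handed in; nothing more can be done
None
```

I took both stacks apart and set each thing on its own place: salve tin on the saucer, brush on the slatted rest, first-aid tin on the green mat, cup on the coaster and organizer on the blue mat. I handed the job in after about 29 s of the 120 s. `hand_in` gives no verdict, so I don't know the judged result.

- **Final position check:** the last top and side pictures show every thing upright and released. Each lies within about 2–3 mm of the outline predicted for its goal pose. The brush is the furthest off, by about 2 mm, and I only judged that by eye. The gripper was open and clear of everything.
- **Cup:** it stayed upright in every picture.
- **Forces:** the highest I read was about 16 N on the wrist, when the cup touched the coaster. Readings of 6–10 N came up as the fingers closed on each thing and when the first-aid tin and organizer touched down. All are far below the limits.
- **Disagreement:** closing on the salve tin gave 9.5 N upward, which I first took for the fingertips touching the brush. The same reading came with the later grips, so it was probably the pads swinging. The brush had not moved.

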